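# Reset a photometer's shutter under its stayed lid

### The arm

A 6-joint arm with a two-finger parallel gripper is mounted at the origin on the work surface. World frame = base frame: x ahead of the robot, y to its left, z up, the work surface at z = 0. Lengths are in m, angles in degrees, forces in N, time in s.
With the tool pointing down it reaches from about 0.4 to 0.825 m from the base axis. Payload 7 kg.
Tool frame: the origin (TCP) lies at the very end of the fingers, on their centre line; the grasp point (between the pads) lies 19 mm behind it (ctrl.tcp_to_grasp is the distance from the TCP to the grasp point, in m); z points along the fingers, y is the direction in which the jaws open and shut (so a half turn about z gives the same grasp; the last joint's range is limited). The gripper opens to 88 mm and grips with 3 to 60 N. Pads are 19 mm wide; open, the fingers measure 130 mm over their backs; the gripper's body (78 mm by 193 mm) begins 47 mm behind the grasp point.
Start: joints at [90.934, 20.546, 0.682, 0, -70.136, -16.507], TCP at [0.181, 0.65, 0.193] pointing down, gripper open.
Joint ranges: [-176.03, 176.03], [-82.01, 121.73], [-58.28, 71.71], [-173.87, 95.51], [-174.79, -0.11], [-173.66, 173.66]. Speed limits (degrees/s): [136.94, 136.94, 172.46, 180, 180, 180].

### API

Orientations are given as [roll, pitch, yaw] about the fixed x, y, z axes, in that order (R = Rz(yaw) Ry(pitch) Rx(roll)).
In Python, from plant import ctrl gives the robot as it stands.
- The arm moves only by the tool jog_arm, never from a script. Its argument "commands" is a list of rows, each an object of numbers: "x", "y", "z": the shift along the tool's x, y, z in cm; "roll": the turn about the tool's z in rad. In form: [{"x": .., "y": .., "z": .., "roll": ..}, ...]. A call has 1 to 12 rows; each row shifts and turns the commanded pose from where the row before left it, along the tool's axes as they then stand; what a row does not reach is not made up. A row lasts 1/10 s, in which the tool goes at most 50 mm and 8.59 degrees, less where a joint would pass 70% of its speed; a pose out of reach is approached as far as the arm can. A call is refused whole if a number of a shift passes 5 or a number of a turn 0.15, either way. A call with a gripper value outside its range is refused whole. "gripper" is the finger opening in cm, from 0 to 8.76, set as the call begins (left out, the last holds). The fingers move at their own pace and stop on an object; the grip force is fixed at half the most. Time passes only in rows, so rows that do not move let the fingers close. It gives the time, the measured TCP pose, the force and the opening at its end, in the units of the state.
- ctrl.get_obs(): the state, without advancing time (a new reading comes with each control period).
- ctrl.snapshot(name): name is "scene" or "top"; returns a dict with "image" (400x640x3 uint8, red, green, blue), "mtx" (3x3 intrinsics, pixels), "position" and "orientation" of the camera in the world. Camera axes: x right, y up, looking along -z (the intrinsics and any distortion apply to the point x, -y, -z); pixel columns grow to the right and rows downward; lengths in m; the calibration is good to about 2 mm. A picture is of the moment at which its call begins. There is no depth.
- ctrl.close_job(): hands the job in, once; it reports no verdict.
Trained networks look in the newest picture that a camera, given by its name, has taken for a name from the list of things; names that differ only in an ending like _2 or _b are one class to them, and where a whole thing is asked for, a point or a joint stands for the part that bears it (a point fixed in the world has none). Each returns a list of dicts, best first, with "confidence" (0 to 1); they miss things now and then, are a little off and sometimes report something else, mostly with a low value. They report only what shows in the picture. A call takes as long as a camera call. They do not tell look-alikes from the thing itself.
- ctrl.search_frame(camera, query): "position" ([column, row] as shares, 0 to 1, of the picture: columns of its width, rows of its height, amid what is visible of it).
- ctrl.regions_of(camera, query): "mask" (400x640 bool, what is visible of it) and "position" ([column, row] as shares, 0 to 1, of the picture: columns of its width, rows of its height, amid what is visible of it).
The state is a dict: "clock": time; "joint_pos": joint angles; "qvel": joint speeds; "tau": joint torques, N m; "tool_pos": TCP position; "orientation": TCP orientation; "force": force on the tool from outside, world axes, zero at the start; "moment": the same for the moment, N m; "opening": finger opening in m.
Only numpy, scipy, OpenCV 4.12 (cv2) and the standard library are available. Lean on these libraries where they do the work, as an engineer would, in place of code of your own. Each camera call takes 0.05 s, during which the arm holds its last target.

### The job

Reset the photometer's dropped beam shutter: raise the sample lid past its stay's lock point and let it rest on the locked stay, push the reset pin through the small hole in the compartment floor until the hidden catch snaps over and the shutter blade stays up, and put the pin back upright in its stand. Then pull the stay's knee back over dead centre, so that the lid lifts slightly and the stay folds, and guide the lid gently down until fully shut, without a slam. Leave the beaker, jar and box where they are.

Things in the scene. Friction and masses are not known exactly. Their poses are not given: they have to be found in the camera images.
- photometer: Fixed white bench photometer. Origin on the bench under the middle of its sample compartment; x across it (the stay is outside the +x wall, outer face x = 65 mm), y from the lid's lip (end face y = -92) to the hinge, z up. Rim at z = 120 mm; inside spans x -65 to 55, y -82 to 90; grey floor at z = 80. Main housing, 120 mm high, lies beyond the hinge to y = 340, x -100 to 65.
- lid (a joint): Lid angle: 0 shut, grows as it opens. 1.26 = resting on the locked stay; 1.31 = stay straight (lock point); about 1.40 = as far as the stay's slot lets it go. The lid (white plate 130 x 178 x 10 mm, 0.35 to 0.65 kg) falls and slams shut by its own weight unless held or locked.
- lid_hinge (a point): Point on the lid's hinge axis, mid-width, 120 mm above the bench. The axis runs along the photometer's x; a positive lid angle lifts the -y lip up and over towards +y. Axes as the photometer's.
- lid_bar (a point): Middle of the lid's handle: black round bar, 10 mm diameter, 110 mm long, parallel to the hinge (photometer x), on a leg at each end. Shut, it is 215 mm from the hinge axis towards -y and 30 mm above it, 33 mm beyond the lid's edge. It moves with the lid. Can be pinched from above across the bar; the bar may turn between the fingers.
- knee (a joint): Knee angle of the two-link stay: 0 folded (lid shut), 2.52 links in line (dead centre), 2.94 at its stop (locked; lid cannot be pushed shut). Gravity drops the knee to the locked side once the lid is raised past about 1.33; the slotted upper end gives 7 mm of slack. To fold: pull the knee up and towards the lip over dead centre (a few N, lifting the lid to 1.31), then on as the lid comes down.
- knee_pin (a point): Grip point on the knee's pin: steel rod, 10 mm diameter, along photometer x, sticking out sideways at the knee; it is free from 38 mm inwards of this point to 20 mm outwards, where a 14 mm disc ends it. Gripping here keeps clear of links and lid. Moves on a circle of radius 99 mm about stay_foot; photometer frame (125, 30, 138) mm when locked, (125, -124, 90) mm with the lid shut.
- stay_foot (a point): Point on the axis (photometer x) of the stay's lower pivot, at knee_pin's x: photometer frame (125, -30, 60) mm. The lower link (99 mm) turns about it: raised 0.31 rad from the -y direction with the lid shut, over the top, to 2.04 rad straight and 2.23 rad locked.
- access_hole (a point): Centre of the mouth of a 14 mm round hole in the compartment floor, 80 mm above the bench; photometer frame (-20, -43, 80) mm. The hidden catch is met about 15 mm below the mouth and snaps over by itself when pushed to about 23 mm below (about 4 N at first, then less); its lower stop is about 29 mm below.
- shutter (a joint): Catch and shutter blade: 0 = dropped (blade below the floor), 0.6 = reset, where an over-centre spring keeps it; it snaps over beyond 0.3.
- blade_top (a point): Top edge of the aluminium shutter blade (26 mm wide) in the rectangular slot beside the hole: 3 mm below the compartment floor when dropped, 15 mm above it when reset.
- pin: Reset pin, upright, about 50 g, 125 mm long: steel shaft of 8 mm diameter, collar of 22 mm diameter from 40 to 43 mm above the tip (it stops the pin on the stand and on the hole), black round head of 18 mm diameter from 85 to 125 mm above the tip. Origin at the tip, z up along the pin.
- pin_grip (a point): Middle of the pin's black head, 105 mm above the tip.
- stand: Aluminium pin stand, fixed, 70 x 70 x 55 mm; origin under its centre. A 13 mm hole, 48 mm deep, in the middle of its top. With the pin home its collar rests on the top and its tip is 15 mm above the bench.
- beaker: Empty glass beaker, 66 mm across, 85 mm high, origin under its centre. Bystander.
- jar: Amber jar with white cap, 64 mm across, 100 mm high, origin under its centre. Bystander.
- vial_box: Cardboard box 110 x 70 x 40 mm, origin under its centre. Bystander.
Things that resemble listed ones, but are neither listed nor needed, are in the scene too. Leave any blue or pink look-alike of the stand alone.

How it is judged (in metres and radians):
On the way, in this order (a step that is already met when the one before it is completed fails the run):
1. the lid rests on its stay, locked past dead centre, let go (value of joint knee above 2.75 rad and value of joint lid between 1.15 and 1.3 rad and contact force between the fingers and lid below 0.1 N), for 0.3 s.
2. the catch is tripped with the pin in the hole (value of joint shutter above 0.45 rad and horizontal distance between pin and access_hole below 0.012 m), for 0.1 s.
3. the pin is back in its stand and let go, with the lid still locked open (horizontal distance between pin and stand below 0.006 m and angle between pin's own z axis and vertical below 0.12 rad and z of pin in the frame of stand below 0.022 m and contact force between the fingers and pin below 0.1 N and value of joint knee above 2.7 rad), for 0.2 s.
4. the knee is over dead centre on the folding side with the lid still up (value of joint knee below 2.4 rad and value of joint lid above 0.9 rad).
At the end, for the whole second after the job is handed in: The lid is shut (within 0.04 rad) with the stay folded, the shutter is reset (above 0.45 rad), and the pin stands in its stand (tip within 6 mm of its centre line and at most 22 mm above the bench, tilt under 0.12 rad), let go and at rest (value of joint lid below 0.04 rad and value of joint knee below 0.25 rad and value of joint shutter above 0.45 rad and horizontal distance between pin and stand below 0.006 m and angle between pin's own z axis and vertical below 0.12 rad and z of pin in the frame of stand below 0.022 m and contact force between the fingers and pin below 0.1 N and linear speed of pin below 0.02 m/s); the robot touches nothing.
It fails at once if the lid slams: it comes down faster than 2 rad/s in its last 0.4 rad (value of joint lid below 0.4 rad and velocity of joint lid below -2 rad/s).
It fails at once if the beaker is moved more than 30 mm or tipped over (distance of beaker from where it was at the start of the episode above 0.03 m or angle between beaker's own z axis and vertical above 0.5 rad).
It fails at once if the jar is moved more than 30 mm or tipped over (distance of jar from where it was at the start of the episode above 0.03 m or angle between jar's own z axis and vertical above 0.5 rad).
It fails at once if the vial_box is moved more than 30 mm or tipped over (distance of vial_box from where it was at the start of the episode above 0.03 m or angle between vial_box's own z axis and vertical above 0.5 rad).
It also fails if it takes over 72 s, if anything falls off the work surface, if the arm or the gripper's body presses on something with over 40 N, if the wrist force passes 120 N, or if a joint passes its speed limit or range.

## Working session

There is one attempt and no reset: what is moved stays moved. The work goes in short steps, Python scripts to look and compute and a tool call to move; the robot and the scene stay as the last step left them, time stands still between calls to the robot, and variables do not carry over. Pictures are saved under pics/ and viewed, and the job is handed in when it is done.

Besides the shell and the picture viewer there is one more tool, called after "Request:" as a command line: name --argument value ..., lists and objects as JSON in quotes. jog_arm: Moves the arm, as the interface text tells. Its arguments: {"type":"object","properties":{"commands":{"type":"array"},"gripper":{"type":"number"}},"required":["commands"]}

```bash
ls; mkdir -p pics; python3 - <<'E'
from plant import ctrl
import cv2
for n in ("scene","top"):
    s=ctrl.snapshot(n); cv2.imwrite(f"pics/{n}0.png",s["image"][:,:,::-1]); print(n,s["mtx"],s["position"],s["orientation"],[k for k in s])
print(ctrl.get_obs())
for n in ("scene","top"):
  for q in ("photometer","lid","lid_bar","knee_pin","stay_foot","access_hole","pin","pin_grip","stand","beaker","jar","vial_box","blade_top"):
    print(n,q,[(round(d["confidence"],2),round(d["position"][0]*640),round(d["position"][1]*400)) for d in ctrl.search_frame(n,q)])
print(ctrl.get_obs()["clock"])
E
```

```text
pics
scene [[475.76186243   0.         316.11858391]
 [  0.         475.76186243 210.79509222]
 [  0.           0.           1.        ]] [1.25947414 0.29986095 0.69729088] [ 56.13084938   0.63591911 118.72234063] ['image', 'mtx', 'position', 'orientation']
top [[365.90135378   0.         317.77278026]
 [  0.         365.90135378 197.3384305 ]
 [  0.           0.           1.        ]] [ 0.39960164 -0.13042005  0.96473391] [  8.04919795  -0.76946419 -90.29349123] ['image', 'mtx', 'position', 'orientation']
{'clock': 0.1, 'joint_pos': array([ 9.09316778e+01,  2.05886782e+01,  6.38861295e-01, -1.80234199e-02,
       -7.01355055e+01, -1.65080576e+01]), 'qvel': array([ 0.0584965 ,  0.03037213,  0.12644422, -0.01995391,  0.02035288,
       -0.04712635]), 'tau': array([-2.98324048e-03, -5.84165704e+01,  2.93752491e+01,  7.01560423e+00,
        1.01923183e-02, -5.23477411e-05]), 'tool_pos': array([0.1811373 , 0.64973405, 0.19179908]), 'orientation': array([ 1.79913380e+02, -8.00110006e-03, -1.55825106e+01]), 'force': array([ 0.12370223,  0.81140459, -0.25133373]), 'moment': array([-0.015195
[... 343 characters left out ...]
d [(0.95, 277, 217), (0.85, 298, 189), (0.78, 275, 265), (0.61, 318, 235)]
scene beaker [(0.74, 231, 238)]
scene jar [(0.6, 196, 199)]
scene vial_box [(0.96, 229, 182)]
scene blade_top []
top photometer [(0.61, 176, 212)]
top lid [(0.72, 221, 202)]
top lid_bar [(0.79, 221, 201), (0.38, 378, 169)]
top knee_pin [(0.49, 273, 170)]
top stay_foot [(0.81, 175, 208)]
top access_hole [(0.7, 221, 203), (0.66, 176, 209)]
top pin [(0.5, 368, 220)]
top pin_grip [(0.23, 262, 174)]
top stand [(0.97, 325, 165), (0.68, 361, 228), (0.61, 370, 280), (0.56, 313, 219)]
top beaker [(0.6, 377, 168)]
top jar [(0.93, 443, 204), (0.18, 224, 201)]
top vial_box [(0.59, 449, 262), (0.38, 175, 216)]
top blade_top []
1.4
```

View pics/scene0.png

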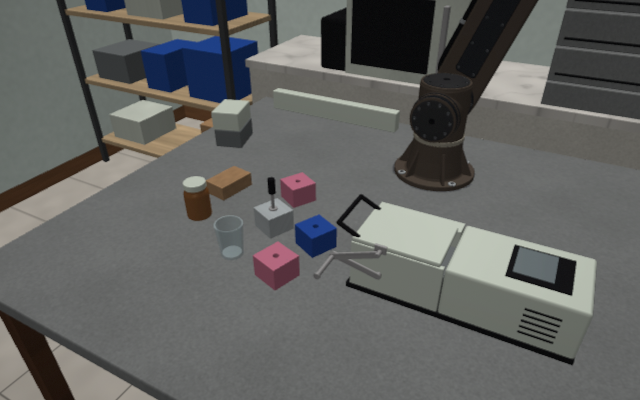

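View pics/top0.png

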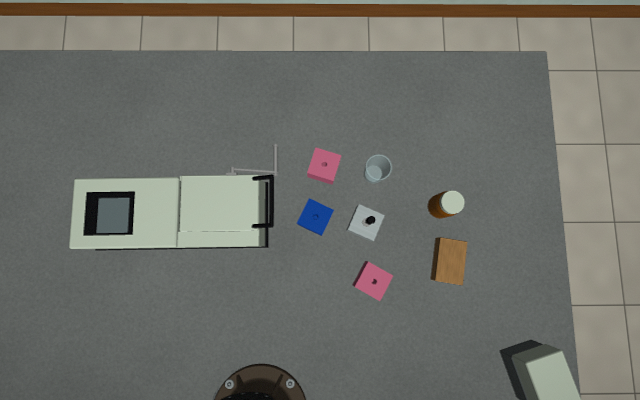

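```bash
python3 - <<'E'
import cv2
a=cv2.imread("pics/top0.png");b=cv2.imread("pics/scene0.png")
cv2.imwrite("pics/c1.png",cv2.resize(a[140:270,60:290],None,fx=3.4,fy=3.4,interpolation=cv2.INTER_CUBIC))
cv2.imwrite("pics/c2.png",cv2.resize(b[185:365,305:605],None,fx=2.6,fy=2.6,interpolation=cv2.INTER_CUBIC))
cv2.imwrite("pics/c3.png",cv2.resize(a[140:310,280:480],None,fx=3.5,fy=3.5,interpolation=cv2.INTER_CUBIC))
cv2.imwrite("pics/c4.png",cv2.resize(b[160:300,175:345],None,fx=4,fy=4,interpolation=cv2.INTER_CUBIC))
E
```

```text
(no output)
```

View pics/c1.png

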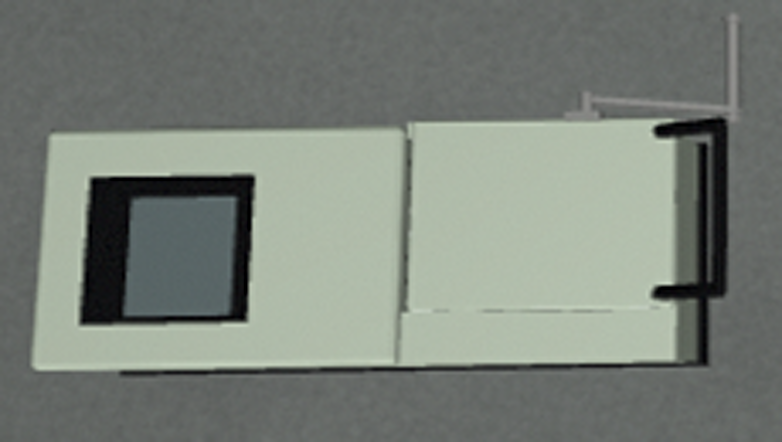

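View pics/c2.png

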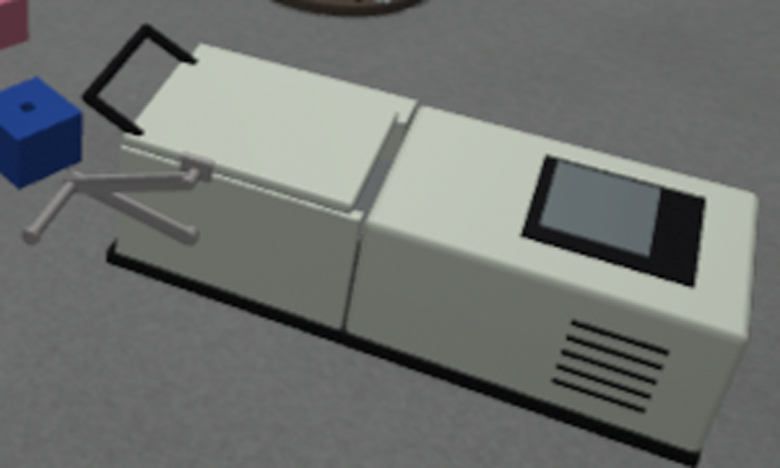

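View pics/c3.png

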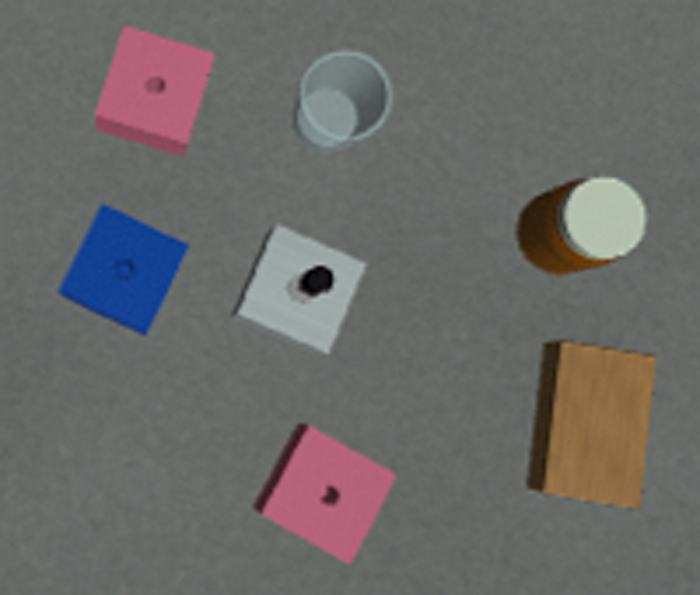

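View pics/c4.png

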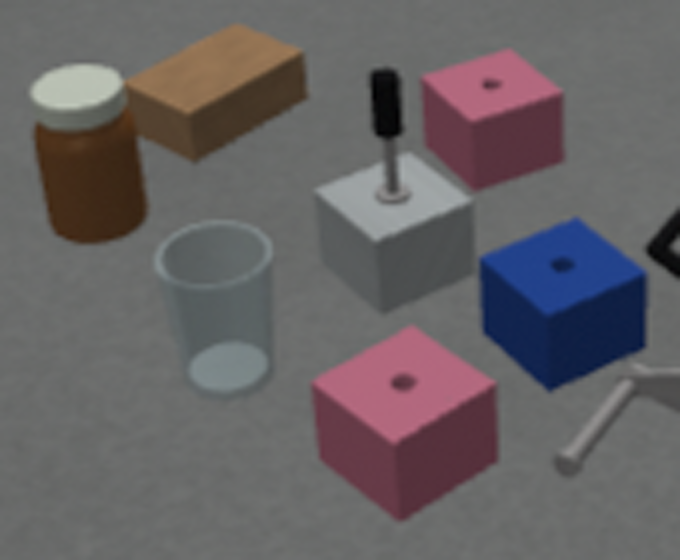

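```bash
cat > h.py <<'E'
import numpy as np
from scipy.spatial.transform import Rotation as R
from scipy.optimize import least_squares
CAM={"top":([[365.90135378,0,317.77278026],[0,365.90135378,197.3384305],[0,0,1]],[0.39960164,-0.13042005,0.96473391],[8.04919795,-0.76946419,-90.29349123]),
"scene":([[475.76186243,0,316.11858391],[0,475.76186243,210.79509222],[0,0,1]],[1.25947414,0.29986095,0.69729088],[56.13084938,0.63591911,118.72234063])}
def proj(c,P):
    K,p,o=CAM[c]; q=R.from_euler("xyz",o,degrees=True).inv().apply(np.atleast_2d(P)-p)
    q=q*[1,-1,-1]; uv=(np.array(K)@q.T).T; return uv[:,:2]/uv[:,2:]
def ray(c,uv,z):
    K,p,o=CAM[c]; d=np.linalg.inv(K)@[uv[0],uv[1],1]; d=R.from_euler("xyz",o,degrees=True).apply(d*[1,-1,-1]); p=np.array(p)
    return p+d*(z-p[2])/d[2]
E
python3 - <<'E'
from h import *
f=lambda u,v,s,ox,oy:((u+.5)/s-.5+ox,(v+.5)/s-.5+oy)
T=[((48,132),(65,340,120)),((33,369),(-100,340,120)),((720,124),(52,'b',150)),((717,292),(-52,'b',150)),((734,16),(145,-124,90)),((677,362),(-100,-92,120)),((708,365),(-100,-92,0))]
S=[((745,338),(65,340,120)),((697,462),(65,340,0)),((108,260),(65,-92,0)),((120,148),(65,-92,120)),((147,28),(-52,'b',150)),((88,97),(52,'b',150)),((30,237),(145,-124,90)),((755,195),(-100,340,120))]
def res(p,full=False):
    X,Y,a,hy=p; out=[]
    for c,L,s,ox,oy in(("top",T,3.4,60,140),("scene",S,2.6,305,185)):
        for uv,P in L:
            P=[hy*1000-215 if k=='b' else k for k in P]; P=np.array(P)/1000
            W=[X+P[0]*np.cos(a)-P[1]*np.sin(a),Y+P[0]*np.sin(a)+P[1]*np.cos(a),P[2]]
            out.append(proj(c,W)[0]-f(*uv,s,ox,oy))
    return np.array(out) if full else np.ravel(out)
r=least_squares(res,[.4,.1,0,.09],loss='soft_l1'); print(r.x,np.degrees(r.x[2])); print(res(r.x,True).round(1))
g=lambda u,v:((u+.5)/3.5-.5+280,(v+.5)/3.5-.5+140)
k=lambda u,v:((u+.5)/4-.5+175,(v+.5)/4-.5+160)
print("stand top corners",[ray("top",g(*p),.055).round(4) for p in((276,226),(366,264),(329,353),(237,314))])
print("pinhead top",ray("top",g(319,277),.14), "collar scene",ray("scene",k(393,192),.058),"head top scene",ray("scene",k(385,75),.14))
print("stand scene corners",[ray("scene",k(*p),.055).round(4) for p in((316,193),(408,153),(474,201),(380,240))])
print("beaker",ray("top",g(346,96),.085),"pink",ray("top",g(155,85),.055),"pink2",ray("top",g(331,495),.055),"blue",ray("top",g(124,268),.055))
print("jar",ray("top",g(604,217),.1),"box",[ray("top",g(*p),.04).round(3) for p in ((563,341),(655,355),(638,508),(545,492))])
E
```

```text
[0.50629039 0.08302747 0.01409825 0.09442737] 0.8077702113935955
[[ 0.7 -0.5]
 [-0.2  1.3]
 [-0.2  1.6]
 [ 0.7 -1.9]
 [-0.2  0.9]
 [ 1.5 -0.3]
 [-1.1 -0.8]
 [ 0.4  0.4]
 [-2.3  0.8]
 [ 1.8  1.5]
 [-1.2 -0.3]
 [-0.7  1.6]
 [ 1.1 -0.2]
 [ 0.5 -4.2]
 [ 0.5 -2.2]]
stand top corners [array([ 0.5105, -0.2454,  0.055 ]), array([ 0.4829, -0.3092,  0.055 ]), array([ 0.4199, -0.281 ,  0.055 ]), array([ 0.4477, -0.2164,  0.055 ])]
pinhead top [ 0.46679592 -0.26178475  0.14      ] collar scene [ 0.46455993 -0.26415807  0.058     ] head top scene [ 0.46409599 -0.26401395  0.14      ]
stand scene corners [array([ 0.4838, -0.308 ,  0.055 ]), array([ 0.4188, -0.2829,  0.055 ]), array([ 0.4462, -0.2177,  0.055 ]), array([ 0.5076, -0.2455,  0.055 ])]
beaker [ 0.59875942 -0.29282931  0.085     ] pink [ 0.61401228 -0.15940286  0.055     ] pink2 [ 0.32163262 -0.27982743  0.055     ] blue [ 0.48070063 -0.13631915  0.055     ]
jar [ 0.51038989 -0.4646194   0.1       ] box [array([ 0.428, -0.453,  0.04 ]), array([ 0.418, -0.519,  0.04 ]), array([ 0.31, -0.5 ,  0.04]), array([ 0.321, -0.435,  0.04 ])]
```

Request:
jog_arm --commands '[{"roll": -0.143, "z": -1}, {"roll": -0.143, "z": -1}, {"x": 2, "y": 4.2}, {"x": 2, "y": 4.2}, {"x": 2, "y": 4.2}, {"x": 2, "y": 4.2}, {"x": 2, "y": 4.2}, {"x": 2, "y": 4.2}, {"x": 2, "y": 4.2}, {"x": 2, "y": 4.2}, {"x": 2, "y": 4.2}, {"x": 2, "y": 4.2}]' --gripper 3

```text
validation failed for argument at $.co...
```

Request:
jog_arm --commands '[{"x": 0, "y": 0, "z": -1, "roll": -0.143}, {"x": 0, "y": 0, "z": -1, "roll": -0.143}, {"x": 2, "y": 4.2, "z": 0, "roll": 0}, {"x": 2, "y": 4.2, "z": 0, "roll": 0}, {"x": 2, "y": 4.2, "z": 0, "roll": 0}, {"x": 2, "y": 4.2, "z": 0, "roll": 0}, {"x": 2, "y": 4.2, "z": 0, "roll": 0}, {"x": 2, "y": 4.2, "z": 0, "roll": 0}, {"x": 2, "y": 4.2, "z": 0, "roll": 0}, {"x": 2, "y": 4.2, "z": 0, "roll": 0}, {"x": 2, "y": 4.2, "z": 0, "roll": 0}, {"x": 2, "y": 4.2, "z": 0, "roll": 0}]' --gripper 3

```text
clock: 2.6
tool_pos: [0.3876, 0.2314, 0.2132]
orientation: [-179.9, -0.0, 0.9]
force: [1.9, 0.5, 0.1]
opening: 0.0298
```

Request:
jog_arm --commands '[{"x": 1.65, "y": 3.87, "z": 0, "roll": 0}, {"x": 1.65, "y": 3.87, "z": 0, "roll": 0}, {"x": 1.65, "y": 3.87, "z": 0, "roll": 0}, {"x": 1.65, "y": 3.87, "z": 0, "roll": 0}, {"x": 1.65, "y": 3.87, "z": 0, "roll": 0}, {"x": 1.65, "y": 3.87, "z": 0, "roll": 0}, {"x": 1.65, "y": 3.87, "z": 0, "roll": 0}, {"x": 0, "y": 0, "z": 1, "roll": 0}, {"x": 0, "y": 0, "z": 0, "roll": 0}]' --gripper 3

```text
clock: 3.5
tool_pos: [0.5057, -0.0373, 0.2013]
orientation: [180.0, 0.1, 0.6]
force: [0.6, 0.3, 0.9]
opening: 0.0299
```

```bash
cat >> h.py <<'E'
def snap(name,tag,crop=None,f=3,grab=None):
    from plant import ctrl; import cv2
    s=ctrl.snapshot(name); im=s["image"][:,:,::-1]
    if crop: u0,v0,u1,v1=crop; im=cv2.resize(im[v0:v1,u0:u1],None,fx=f,fy=f,interpolation=cv2.INTER_CUBIC)
    cv2.imwrite(f"pics/{tag}.png",im)
def st():
    from plant import ctrl; o=ctrl.get_obs(); print({k:np.round(o[k],4) for k in("clock","tool_pos","orientation","force","opening","joint_pos")})
E
python3 -c "
from h import *
snap('scene','s1',(300,150,480,300),4); snap('top','t1',(190,140,340,260),5); st()"
```

```text
{'clock': np.float64(3.6), 'tool_pos': array([ 0.5061, -0.0359,  0.2026]), 'orientation': array([1.799925e+02, 3.090000e-02, 8.175000e-01]), 'force': array([ 0.0961, -0.0486,  0.3666]), 'opening': np.float64(0.0298), 'joint_pos': array([ 1.81474e+01,  4.24870e+00, -1.91597e+01, -2.20000e-03,
       -6.66234e+01,  7.26710e+01])}
```

View pics/s1.png

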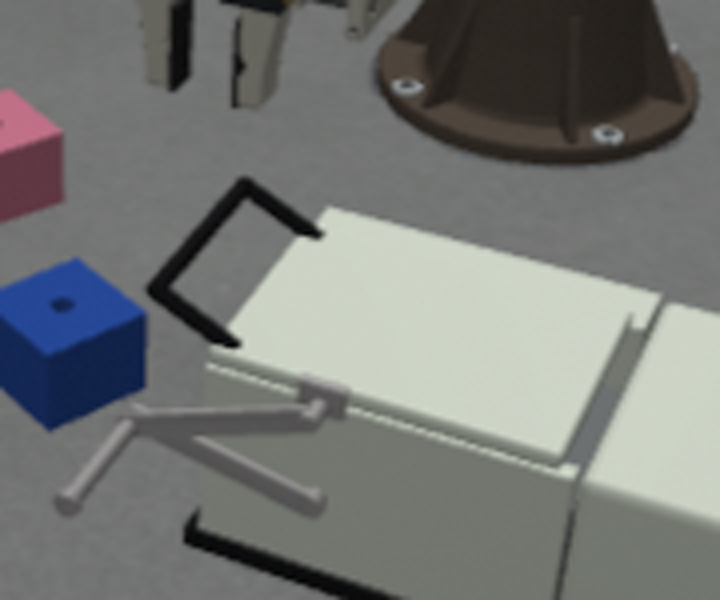

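View pics/t1.png

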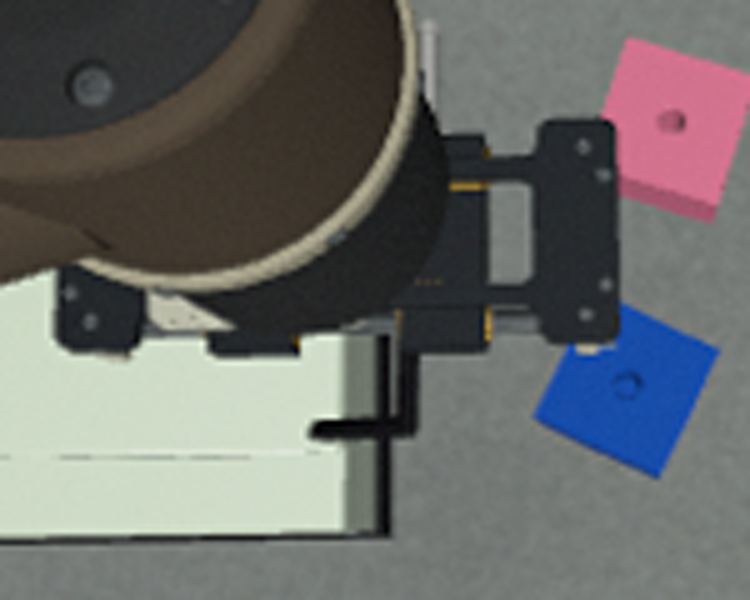

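```bash
python3 -c "
from h import *
print(proj('scene',[.5061,-.0359,.2026]))
for p in((245,183),(155,290)): print(ray('scene',((p[0]+.5)/4-.5+300,(p[1]+.5)/4-.5+150),.15))
for p in((720,124),(717,292)): print(ray('top',((p[0]+.5)/3.4-.5+60,(p[1]+.5)/3.4-.5+140),.15))
"
```

```text
[[352.42079894 186.94350371]]
[ 0.44958888 -0.04038858  0.15      ]
[ 0.56212329 -0.03865587  0.15      ]
[ 0.56362407 -0.03724523  0.15      ]
[ 0.45187755 -0.03669571  0.15      ]
```

```bash
python3 -c "
from h import *
for dz in (0,.01,.02,.03): print(dz,proj('scene',[.5061,-.0359,.2026+dz]),proj('scene',[.5061-dz,-.0359,.2026]))
for z in(.2,.3,.35): print(z,proj('top',[.5061,-.0359,z]))
snap('scene','s2')
"
```

```text
0 [[352.42079894 186.94350371]] [[352.42079894 186.94350371]]
0.01 [[352.57779505 182.65567853]] [[354.51700944 184.6915177 ]]
0.02 [[352.73663953 178.31737136]] [[356.58195141 182.47312388]]
0.03 [[352.89736521 173.92768541]] [[358.61631931 180.28757617]]
0.2 [[267.76864951 198.25177641]]
0.3 [[261.12984501 190.75953197]]
0.35 [[257.01816022 186.1192767 ]]
```

View pics/s2.png

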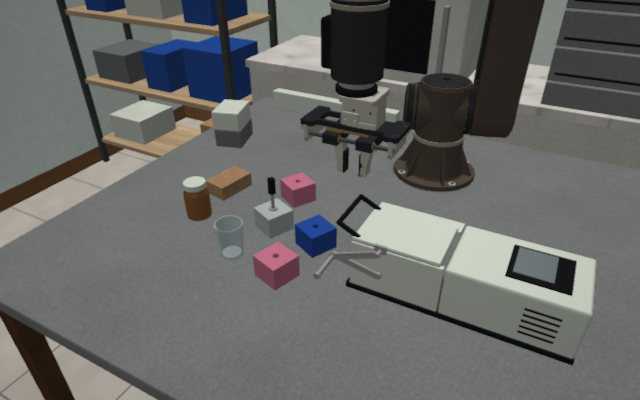

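Request:
jog_arm --commands '[{"x": 0.2, "y": 0.2, "z": 2, "roll": 0}, {"x": 0, "y": 0, "z": 2, "roll": 0}, {"x": 0, "y": 0, "z": 0, "roll": 0}]'

```text
clock: 3.95
tool_pos: [0.5068, -0.0372, 0.161]
orientation: [180.0, 0.2, 0.9]
force: [-0.6, -0.8, -0.5]
opening: 0.03
```

```bash
python3 -c "
from h import *
from plant import ctrl
print(ctrl.tcp_to_grasp)
snap('scene','s3',(300,130,450,260),5); st()"
```

```text
0.0188
{'clock': np.float64(4.0), 'tool_pos': array([ 0.5078, -0.0374,  0.1625]), 'orientation': array([1.799712e+02, 8.460000e-02, 9.174000e-01]), 'force': array([ 0.4469, -0.0079,  0.5295]), 'opening': np.float64(0.0298), 'joint_pos': array([ 1.79221e+01,  6.25660e+00, -2.24083e+01,  3.10000e-03,
       -6.14245e+01,  7.29937e+01])}
```

View pics/s3.png

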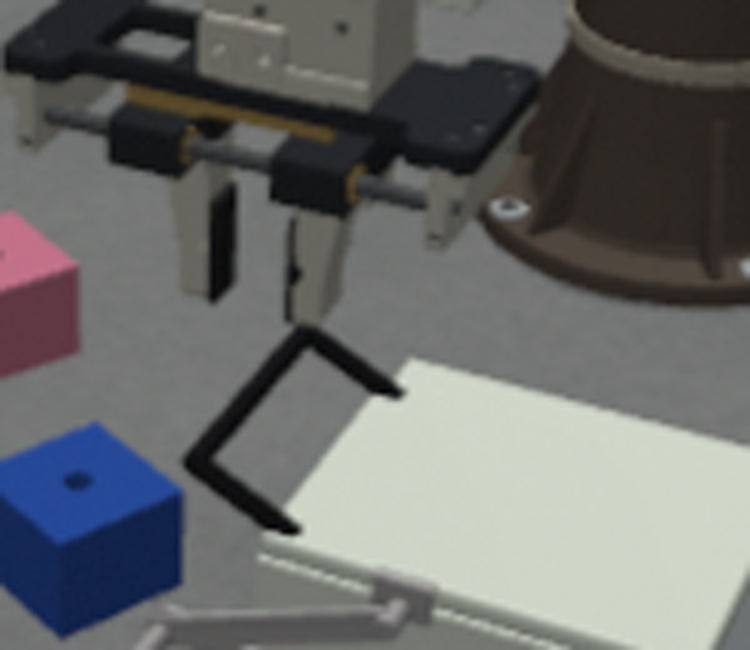

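Request:
jog_arm --commands '[{"x": 0, "y": 0, "z": 1.1, "roll": 0}, {"x": 0, "y": 0, "z": 1, "roll": 0}, {"x": 0, "y": 0, "z": 0, "roll": 0}, {"x": 0, "y": 0, "z": 0, "roll": 0}]'

```text
clock: 4.4
tool_pos: [0.5085, -0.0381, 0.1416]
orientation: [180.0, 0.0, 0.8]
force: [0.7, -0.4, 0.3]
opening: 0.0298
```

```bash
python3 -c "
from h import *
from plant import ctrl
snap('scene','s4',(300,130,450,260),5); snap('top','t4',(190,140,340,260),5);st()
print(proj('scene',[.507,-.0374,.1625]),proj('scene',[.507,-.0374,.14]))"
```

```text
{'clock': np.float64(4.5), 'tool_pos': array([ 0.5089, -0.0381,  0.1421]), 'orientation': array([ 1.799992e+02, -3.580000e-02,  8.177000e-01]), 'force': array([0.6139, 0.1069, 0.554 ]), 'opening': np.float64(0.0303), 'joint_pos': array([ 1.78029e+01,  7.33810e+00, -2.40563e+01,  1.32000e-02,
       -5.85715e+01,  7.30080e+01])}
[[350.96241255 203.6739076 ]] [[350.64197362 212.71742118]]
```

View pics/s4.png

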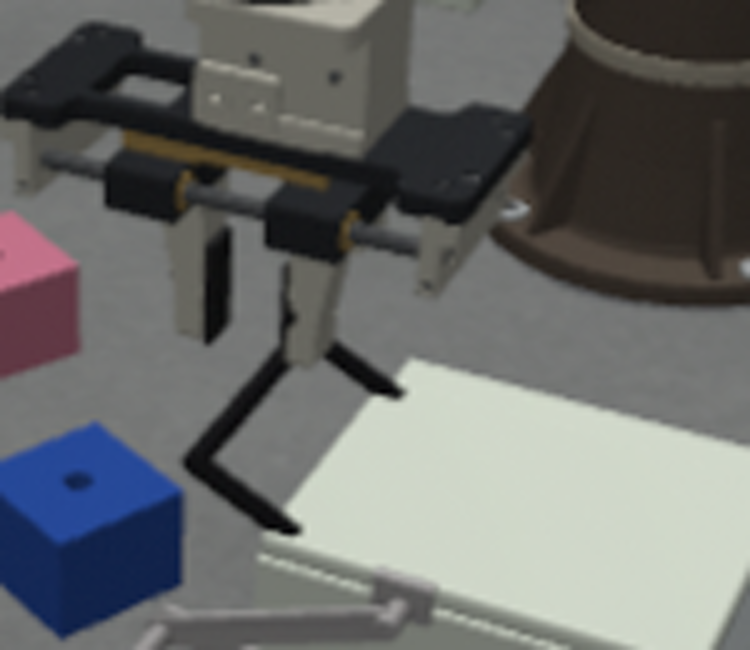

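View pics/t4.png

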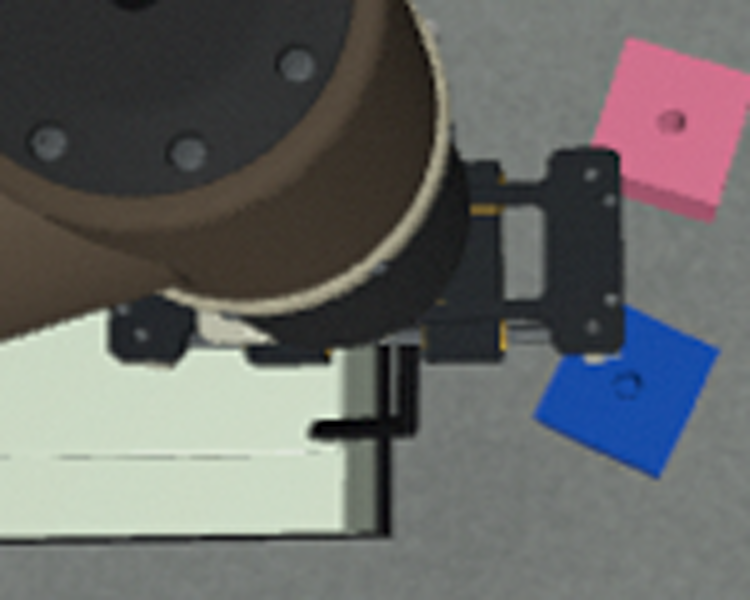

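Request:
jog_arm --commands '[{"x": 0, "y": 0, "z": 0, "roll": 0}, {"x": 0, "y": 0, "z": 0, "roll": 0}, {"x": 0, "y": 0, "z": 1, "roll": 0}, {"x": 0, "y": 0, "z": 0.8, "roll": 0}, {"x": 0, "y": 0, "z": 0, "roll": 0}, {"x": 0, "y": 0, "z": 0, "roll": 0}]' --gripper 2.2

```text
clock: 5.1
tool_pos: [0.5083, -0.0383, 0.1232]
orientation: [180.0, 0.1, 0.8]
force: [0.7, -0.6, -0.3]
opening: 0.0222
```

```bash
python3 -c "
from h import *
snap('scene','s5',(300,130,450,260),5); st()"
```

```text
{'clock': np.float64(5.15), 'tool_pos': array([ 0.5085, -0.0382,  0.1235]), 'orientation': array([1.79983e+02, 2.43000e-02, 8.21100e-01]), 'force': array([-0.1022, -0.5459,  0.0639]), 'opening': np.float64(0.0222), 'joint_pos': array([ 1.78068e+01,  8.39800e+00, -2.54969e+01,  1.10000e-02,
       -5.61333e+01,  7.30082e+01])}
```

View pics/s5.png

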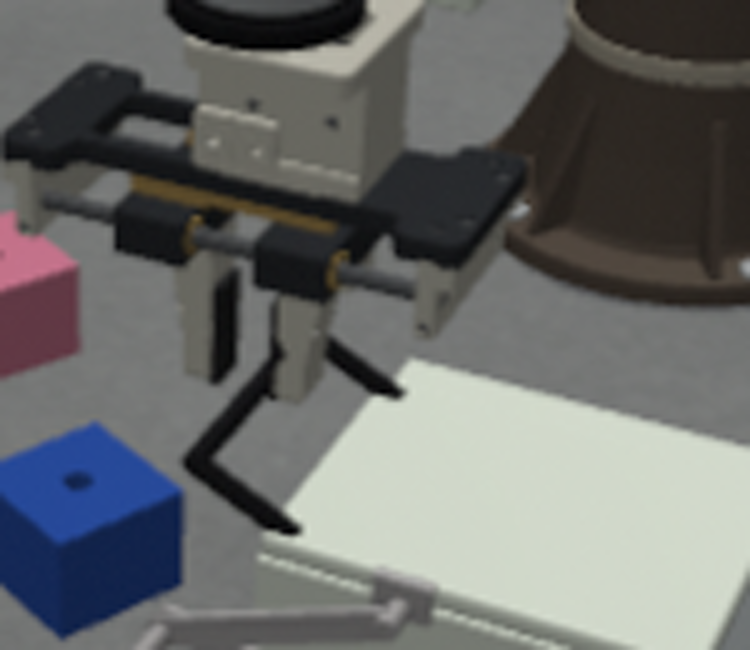

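Request:
jog_arm --commands '[{"x": 0, "y": 0, "z": 0.4, "roll": 0}, {"x": 0, "y": 0, "z": 0.4, "roll": 0}, {"x": 0, "y": 0, "z": 0.4, "roll": 0}, {"x": 0, "y": 0, "z": 0, "roll": 0}]' --gripper 2.0

```text
clock: 5.55
tool_pos: [0.508, -0.0382, 0.111]
orientation: [180.0, 0.1, 0.8]
force: [0.3, 0.2, -0.5]
opening: 0.0203
```

```bash
python3 -c "
from h import *
snap('scene','s6',(300,130,450,260),5); st()"
```

```text
{'clock': np.float64(5.6), 'tool_pos': array([ 0.5083, -0.0382,  0.1113]), 'orientation': array([1.799862e+02, 4.190000e-02, 8.146000e-01]), 'force': array([-0.3071, -0.7791,  0.1817]), 'opening': np.float64(0.02), 'joint_pos': array([ 1.78060e+01,  9.12320e+00, -2.64279e+01,  1.20000e-03,
       -5.44930e+01,  7.30079e+01])}
```

View pics/s6.png

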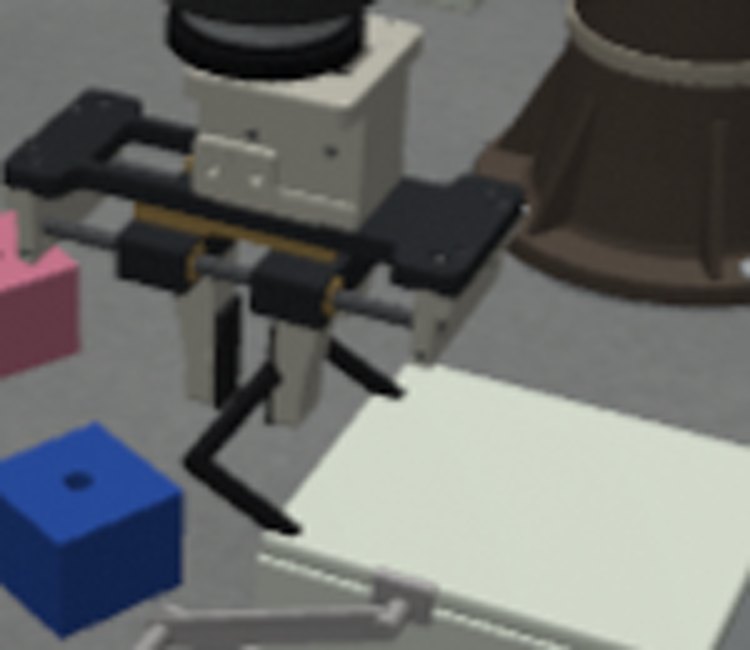

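Request:
jog_arm --commands '[{"x": 0, "y": 0, "z": 0.4, "roll": 0}, {"x": 0, "y": 0, "z": 0.3, "roll": 0}, {"x": 0, "y": 0, "z": 0, "roll": 0}]'

```text
clock: 5.9
tool_pos: [0.5082, -0.0382, 0.1041]
orientation: [180.0, 0.0, 0.8]
force: [-0.6, 0.8, -0.6]
opening: 0.0201
```

Request:
jog_arm --commands '[{"x": 0, "y": 0, "z": 0, "roll": 0}, {"x": 0, "y": 0, "z": 0, "roll": 0}, {"x": 0, "y": 0, "z": 0, "roll": 0}, {"x": 0, "y": 0, "z": 0, "roll": 0}]' --gripper 0.0

```text
clock: 6.3
tool_pos: [0.5086, -0.0386, 0.1047]
orientation: [180.0, -0.0, 0.8]
force: [0.8, -5.4, -0.6]
opening: 0.0086
```

```bash
python3 -c "
from h import *
snap('scene','s7',(300,130,450,260),5); st()"
```

```text
{'clock': np.float64(6.35), 'tool_pos': array([ 0.5086, -0.0386,  0.1048]), 'orientation': array([ 1.799639e+02, -1.000000e-04,  8.128000e-01]), 'force': array([ 1.5218, -5.263 , -0.8607]), 'opening': np.float64(0.0088), 'joint_pos': array([ 1.77791e+01,  9.53300e+00, -2.69294e+01,  4.30000e-02,
       -5.35481e+01,  7.30081e+01])}
```

View pics/s7.png

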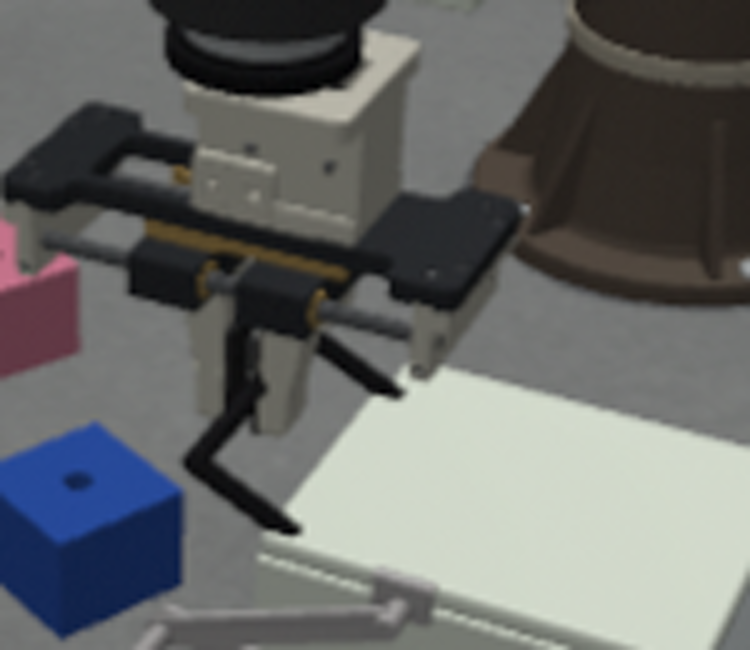

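```bash
python3 -c "
import numpy as np
p=np.linspace(0,1.36,25)+.1386; y=-21.71*np.cos(p); z=21.71*np.sin(p)
for a,b in zip(-np.diff(y).round(2),-np.diff(z).round(2)): print(a,b)"
```

```text
-0.2 -1.21
-0.27 -1.2
-0.34 -1.18
-0.41 -1.16
-0.47 -1.14
-0.54 -1.11
-0.6 -1.08
-0.66 -1.04
-0.71 -1.0
-0.77 -0.96
-0.82 -0.91
-0.87 -0.87
-0.92 -0.81
-0.97 -0.76
-1.01 -0.71
-1.05 -0.65
-1.08 -0.59
-1.11 -0.52
-1.14 -0.46
-1.16 -0.4
-1.19 -0.33
-1.2 -0.26
-1.21 -0.19
-1.22 -0.12
```

Request:
jog_arm --commands '[{"x": 0, "y": -0.2, "z": -1.21, "roll": 0}, {"x": 0, "y": -0.27, "z": -1.2, "roll": 0}, {"x": 0, "y": -0.34, "z": -1.18, "roll": 0}, {"x": 0, "y": -0.41, "z": -1.16, "roll": 0}, {"x": 0, "y": -0.47, "z": -1.14, "roll": 0}, {"x": 0, "y": -0.54, "z": -1.11, "roll": 0}]'

```text
clock: 6.95
tool_pos: [0.5084, -0.0166, 0.1755]
orientation: [179.9, -0.0, 0.8]
force: [2.7, -6.2, -0.5]
opening: 0.0089
```

```bash
python3 -c "
from h import *
snap('scene','s8',(300,100,460,260),4.5); st()"
```

```text
{'clock': np.float64(7.0), 'tool_pos': array([ 0.5084, -0.0158,  0.1769]), 'orientation': array([ 1.799641e+02, -6.140000e-02,  8.182000e-01]), 'force': array([-0.8806, -5.6263,  2.0021]), 'opening': np.float64(0.0088), 'joint_pos': array([ 2.04183e+01,  5.41290e+00, -2.13876e+01,  6.10000e-02,
       -6.31537e+01,  7.03723e+01])}
```

View pics/s8.png

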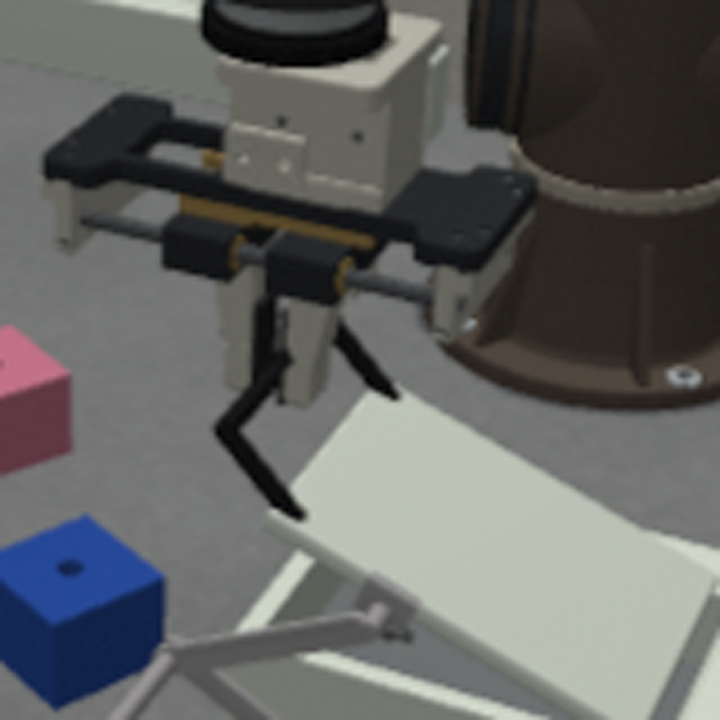

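Request:
jog_arm --commands '[{"x": 0, "y": -0.6, "z": -1.08, "roll": 0}, {"x": 0, "y": -0.66, "z": -1.04, "roll": 0}, {"x": 0, "y": -0.71, "z": -1.0, "roll": 0}, {"x": 0, "y": -0.77, "z": -0.96, "roll": 0}, {"x": 0, "y": -0.82, "z": -0.91, "roll": 0}, {"x": 0, "y": -0.87, "z": -0.87, "roll": 0}, {"x": 0, "y": -0.92, "z": -0.81, "roll": 0}, {"x": 0, "y": -0.97, "z": -0.76, "roll": 0}]'

```text
clock: 7.8
tool_pos: [0.5078, 0.0453, 0.251]
orientation: [179.8, -0.1, 0.8]
force: [-0.8, -10.6, 9.4]
opening: 0.0088
```

Request:
jog_arm --commands '[{"x": 0, "y": -1.01, "z": -0.71, "roll": 0}, {"x": 0, "y": -1.05, "z": -0.65, "roll": 0}, {"x": 0, "y": -1.08, "z": -0.59, "roll": 0}, {"x": 0, "y": -1.11, "z": -0.52, "roll": 0}, {"x": 0, "y": -1.14, "z": -0.46, "roll": 0}, {"x": 0, "y": -1.16, "z": -0.4, "roll": 0}, {"x": 0, "y": -1.19, "z": -0.33, "roll": 0}, {"x": 0, "y": 0, "z": 0, "roll": 0}]'

```text
clock: 8.6
tool_pos: [0.507, 0.1256, 0.2871]
orientation: [-180.0, -0.1, 0.9]
force: [-0.1, -2.4, 7.2]
opening: 0.0086
```

```bash
python3 -c "
from h import *
snap('scene','s9',(300,50,480,290),2.5); st()"
```

```text
{'clock': np.float64(8.65), 'tool_pos': array([0.507 , 0.1252, 0.287 ]), 'orientation': array([-1.799829e+02, -1.485000e-01,  8.750000e-01]), 'force': array([ 0.3923, -2.6322,  7.886 ]), 'opening': np.float64(0.0089), 'joint_pos': array([ 3.54793e+01,  3.05510e+00, -9.50800e+00,  7.20000e-02,
       -7.73050e+01,  5.53799e+01])}
```

View pics/s9.png

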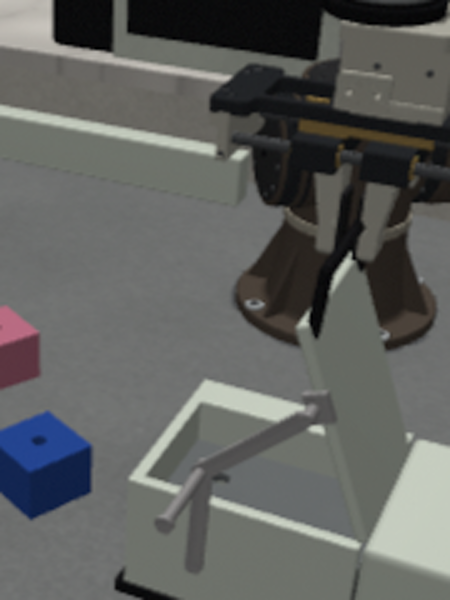

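Request:
jog_arm --commands '[{"x": 0, "y": -0.6, "z": -0.13, "roll": 0}, {"x": 0, "y": -0.6, "z": -0.13, "roll": 0}, {"x": 0, "y": -0.6, "z": -0.1, "roll": 0}, {"x": 0, "y": -0.6, "z": -0.09, "roll": 0}, {"x": 0, "y": -0.6, "z": -0.06, "roll": 0}, {"x": 0, "y": -0.6, "z": -0.06, "roll": 0}, {"x": 0, "y": -0.2, "z": 0, "roll": 0}, {"x": 0, "y": 0, "z": 0, "roll": 0}, {"x": 0, "y": 0, "z": 0, "roll": 0}, {"x": 0, "y": 0, "z": 0, "roll": 0}]'

```text
clock: 9.65
tool_pos: [0.5065, 0.1632, 0.2919]
orientation: [-180.0, -0.1, 0.8]
force: [3.3, -1.5, 6.0]
opening: 0.0089
```

```bash
python3 -c "
from h import *
snap('scene','s10',(300,50,480,290),2.5); st()"
```

```text
{'clock': np.float64(9.7), 'tool_pos': array([0.5065, 0.1632, 0.292 ]), 'orientation': array([-1.799614e+02, -1.108000e-01,  8.272000e-01]), 'force': array([ 3.8095, -1.9472,  5.7858]), 'opening': np.float64(0.0086), 'joint_pos': array([ 3.90169e+01,  3.97290e+00, -7.87600e+00,  3.90000e-02,
       -7.80401e+01,  5.18023e+01])}
```

View pics/s10.png

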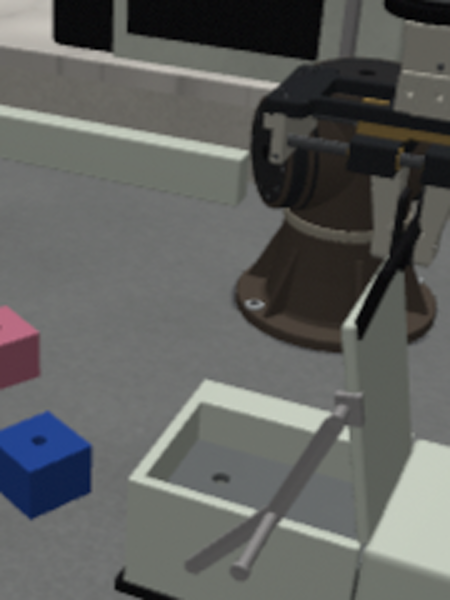

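Request:
jog_arm --commands '[{"x": 0, "y": 0.5, "z": 0.03, "roll": 0}, {"x": 0, "y": 0.5, "z": 0.06, "roll": 0}, {"x": 0, "y": 0.5, "z": 0.07, "roll": 0}, {"x": 0, "y": 0.4, "z": 0.08, "roll": 0}, {"x": 0, "y": 0.2, "z": 0.04, "roll": 0}, {"x": 0, "y": 0, "z": 0, "roll": 0}, {"x": 0, "y": 0, "z": 0, "roll": 0}]'

```text
clock: 10.4
tool_pos: [0.5068, 0.1422, 0.2896]
orientation: [-179.9, -0.1, 0.8]
force: [2.6, -1.0, 7.9]
opening: 0.0092
```

```bash
python3 -c "
from h import *
snap('scene','s11',(300,50,480,290),2.5); st()
c,s=np.cos(.0141),np.sin(.0141)
W=lambda x,y,z:[.5063+(x*c-y*s)/1000,.0830+(x*s+y*c)/1000,z/1000]
for P in((125,30,138),(145,30,138),(-20,-43,80)): u=proj('scene',W(*P))[0]; print(P,np.round(W(*P),4),u,(u-[300,50])*2.5)"
```

```text
{'clock': np.float64(10.45), 'tool_pos': array([0.5068, 0.1423, 0.2896]), 'orientation': array([-1.799272e+02, -1.389000e-01,  8.251000e-01]), 'force': array([ 1.3915, -0.8583,  9.0117]), 'opening': np.float64(0.0086), 'joint_pos': array([ 3.70692e+01,  3.41480e+00, -8.77010e+00,  2.40000e-02,
       -7.76600e+01,  5.37509e+01])}
(125, 30, 138) [0.6309 0.1148 0.138 ] [398.55364682 270.81803953] [246.38411704 552.04509883]
(145, 30, 138) [0.6509 0.115  0.138 ] [394.62813991 277.58823137] [236.57034978 568.97057842]
(-20, -43, 80) [0.4869 0.0397 0.08  ] [386.80510681 240.93496816] [217.01276702 477.3374204 ]
```

View pics/s11.png

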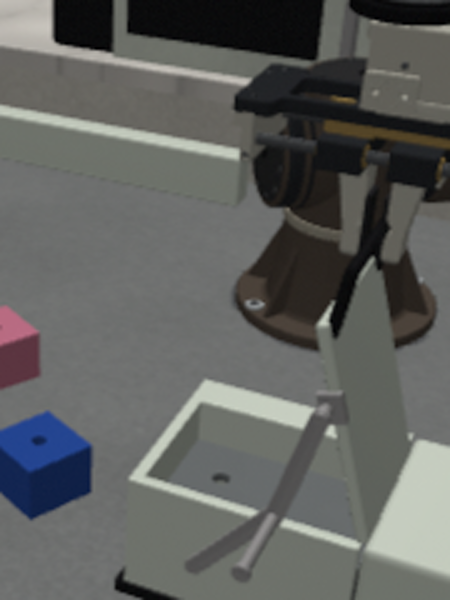

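Request:
jog_arm --commands '[{"x": 0, "y": 0.2, "z": 0.04, "roll": 0}, {"x": 0, "y": 0, "z": 0, "roll": 0}]'

```text
clock: 10.65
tool_pos: [0.5068, 0.1403, 0.2893]
orientation: [-179.9, -0.1, 0.8]
force: [1.5, -2.0, 8.2]
opening: 0.009
```

Request:
jog_arm --commands '[{"x": 0, "y": 0, "z": 0, "roll": 0}, {"x": 0, "y": 0, "z": 0, "roll": 0}, {"x": 0, "y": 0, "z": 0, "roll": 0}, {"x": 0, "y": 0, "z": -1, "roll": 0}, {"x": 0, "y": 0, "z": -2, "roll": 0}, {"x": 0, "y": 0, "z": -2, "roll": 0}, {"x": 0, "y": 0, "z": 0, "roll": 0}]' --gripper 3

```text
clock: 11.35
tool_pos: [0.5072, 0.1402, 0.3414]
orientation: [-179.9, -0.2, 0.8]
force: [-0.1, -0.1, -0.1]
opening: 0.0302
```

```bash
python3 -c "
from h import *
snap('scene','s12',(300,20,500,290),2.2); st()"
```

```text
{'clock': np.float64(11.4), 'tool_pos': array([0.5065, 0.1402, 0.3397]), 'orientation': array([-1.799154e+02, -1.242000e-01,  8.182000e-01]), 'force': array([-0.8541,  0.3177,  0.314 ]), 'opening': np.float64(0.0302), 'joint_pos': array([ 3.68763e+01,  2.58480e+00, -3.37720e+00,  4.80000e-03,
       -8.38877e+01,  5.39415e+01])}
```

View pics/s12.png

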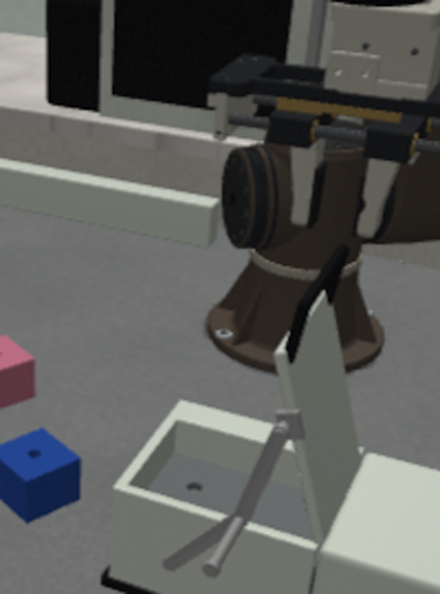

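Request:
jog_arm --commands '[{"x": -0.52, "y": 4.47, "z": 0, "roll": 0}, {"x": -0.52, "y": 4.47, "z": 0, "roll": 0}, {"x": -0.52, "y": 4.47, "z": 0, "roll": 0}, {"x": -0.52, "y": 4.47, "z": 0, "roll": 0}, {"x": -0.52, "y": 4.47, "z": 0, "roll": 0}, {"x": -0.52, "y": 4.47, "z": 0, "roll": 0}, {"x": -0.52, "y": 4.47, "z": 0, "roll": 0}, {"x": -0.52, "y": 4.47, "z": 0, "roll": 0}, {"x": -0.52, "y": 4.47, "z": 0, "roll": 0}, {"x": 0, "y": 0, "z": 0, "roll": 0.143}, {"x": 0, "y": 0, "z": 0, "roll": 0.143}, {"x": 0, "y": 0, "z": 0, "roll": 0.143}]' --gripper 5

```text
clock: 12.6
tool_pos: [0.4643, -0.2636, 0.3372]
orientation: [180.0, 0.1, -24.2]
force: [0.4, -0.0, 0.0]
opening: 0.0501
```

Request:
jog_arm --commands '[{"x": 0, "y": 0, "z": 1.5, "roll": 0.143}, {"x": 0, "y": 0, "z": 1.5, "roll": 0.143}, {"x": 0, "y": 0, "z": 1.5, "roll": 0.143}, {"x": 0, "y": 0, "z": 1.5, "roll": 0.143}, {"x": 0, "y": 0, "z": 1.5, "roll": 0.143}, {"x": 0, "y": 0, "z": 1.5, "roll": 0.143}, {"x": 0, "y": 0, "z": 1.5, "roll": 0.143}, {"x": 0, "y": 0, "z": 1.5, "roll": 0.143}, {"x": 0, "y": 0, "z": 2, "roll": 0}, {"x": 0, "y": 0, "z": 2, "roll": 0}, {"x": 0, "y": 0, "z": 0, "roll": 0}]'

```text
clock: 13.7
tool_pos: [0.4627, -0.2623, 0.175]
orientation: [179.7, 0.1, -89.3]
force: [-0.3, 0.3, 0.4]
opening: 0.05
```

```bash
python3 -c "
from h import *
snap('scene','s13',(200,90,380,270),4); snap('top','t13'); st()"
```

```text
{'clock': np.float64(13.8), 'tool_pos': array([ 0.4647, -0.2632,  0.1781]), 'orientation': array([ 1.799326e+02, -3.700000e-03, -8.930190e+01]), 'force': array([ 0.0265, -0.3941,  0.8646]), 'opening': np.float64(0.0499), 'joint_pos': array([-8.47120e+00,  7.92150e+00, -1.82765e+01,  1.60000e-02,
       -6.38679e+01,  9.16230e+00])}
```

View pics/s13.png

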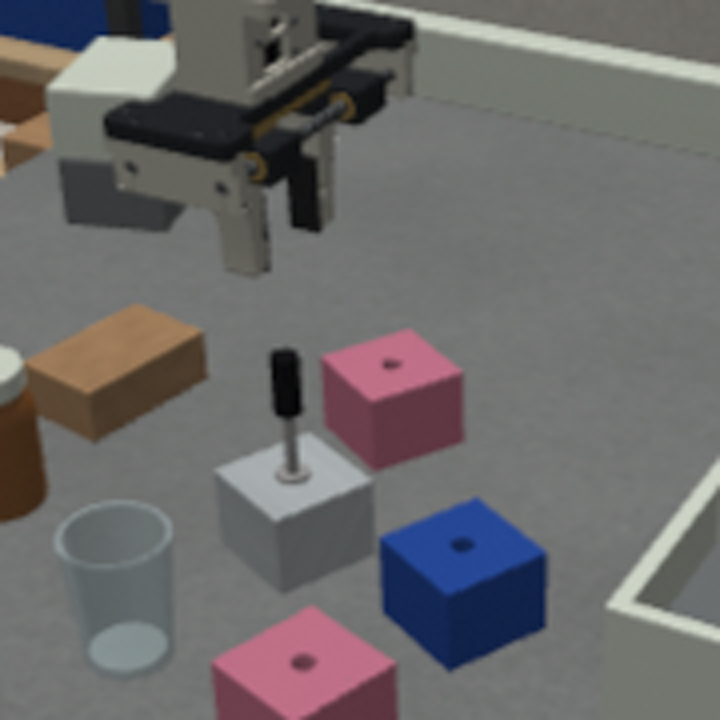

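View pics/t13.png

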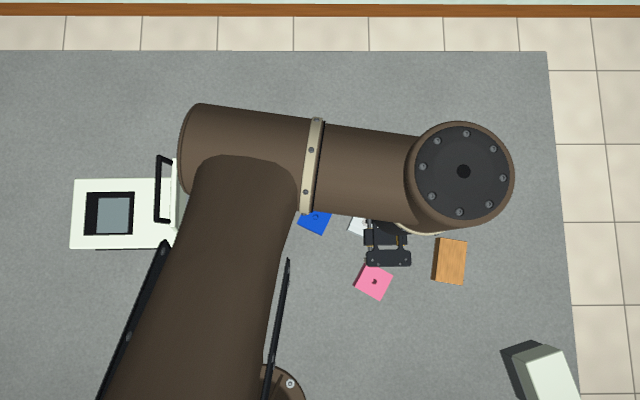

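```bash
python3 -c "
from h import *
for z in (.14,.178,.2,.21,.22): print(z,proj('scene',[.4647,-.2632,z]))
"
```

```text
0.14 [[271.02462455 178.57006343]]
0.178 [[269.96783051 164.21870099]]
0.2 [[269.33708177 155.65307383]]
0.21 [[269.04562464 151.69505859]]
0.22 [[268.7511318  147.69581824]]
```

Request:
jog_arm --commands '[{"x": 0, "y": 0, "z": 1.5, "roll": 0}, {"x": 0, "y": 0, "z": 2, "roll": 0}, {"x": 0, "y": 0, "z": 2, "roll": 0}, {"x": 0, "y": 0, "z": 2, "roll": 0}, {"x": 0, "y": 0, "z": 1.5, "roll": 0}, {"x": 0, "y": 0, "z": 0, "roll": 0}, {"x": 0, "y": 0, "z": 0, "roll": 0}]'

```text
clock: 14.5
tool_pos: [0.4657, -0.2635, 0.0892]
orientation: [-179.9, -0.0, -89.3]
force: [0.2, 1.1, 0.6]
opening: 0.0501
```

```bash
python3 -c "
from h import *
snap('scene','s14',(220,110,340,250),5); snap('top','t14',(300,160,440,280),5); st()"
```

```text
{'clock': np.float64(14.6), 'tool_pos': array([ 0.466 , -0.2635,  0.0896]), 'orientation': array([-1.798739e+02, -4.180000e-02, -8.929570e+01]), 'force': array([-0.2656, -0.163 , -0.4057]), 'opening': np.float64(0.0497), 'joint_pos': array([-8.47180e+00,  1.27206e+01, -2.50848e+01,  2.68000e-02,
       -5.20635e+01,  9.15970e+00])}
```

View pics/s14.png

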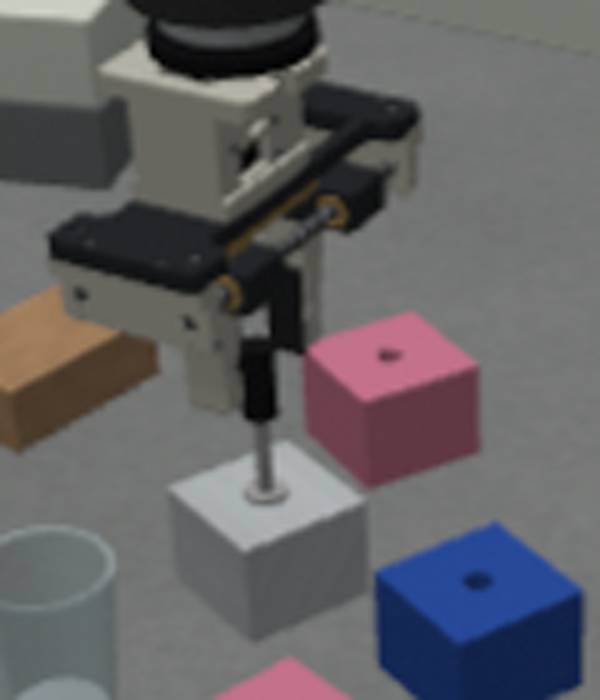

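Request:
jog_arm --commands '[{"x": 0, "y": 0, "z": 0.5, "roll": 0}, {"x": 0, "y": 0, "z": 0, "roll": 0}]'

```text
clock: 14.8
tool_pos: [0.4649, -0.2631, 0.0831]
orientation: [-180.0, 0.0, -89.3]
force: [-0.2, -0.7, 0.3]
opening: 0.0504
```

Request:
jog_arm --commands '[{"x": 0, "y": 0, "z": 0, "roll": 0}, {"x": 0, "y": 0, "z": 0, "roll": 0}, {"x": 0, "y": 0, "z": 0, "roll": 0}, {"x": 0, "y": 0, "z": 0, "roll": 0}, {"x": 0, "y": 0, "z": 0, "roll": 0}, {"x": 0, "y": 0, "z": 0, "roll": 0}]' --gripper 0

```text
clock: 15.4
tool_pos: [0.4649, -0.2632, 0.0831]
orientation: [-180.0, 0.0, -89.3]
force: [-0.7, 0.8, -0.9]
opening: 0.0174
```

```bash
python3 -c "
from h import *
snap('scene','s15',(220,110,340,250),5);  st()"
```

```text
{'clock': np.float64(15.45), 'tool_pos': array([ 0.4649, -0.2632,  0.0831]), 'orientation': array([-1.799986e+02, -1.300000e-03, -8.931680e+01]), 'force': array([-0.2019, -0.4289, -0.1497]), 'opening': np.float64(0.017), 'joint_pos': array([-8.47480e+00,  1.31304e+01, -2.55375e+01,  1.40000e-03,
       -5.13305e+01,  9.15710e+00])}
```

View pics/s15.png

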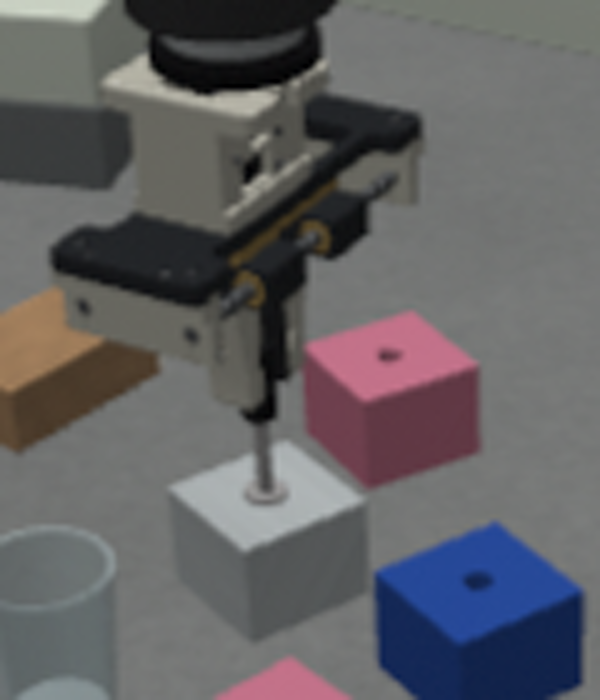

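Request:
jog_arm --commands '[{"x": 0, "y": 0, "z": -1, "roll": 0}, {"x": 0, "y": 0, "z": -2, "roll": 0}, {"x": 0, "y": 0, "z": -2, "roll": 0}, {"x": 0, "y": 0, "z": -2, "roll": 0}, {"x": 0, "y": 0, "z": -3, "roll": 0}, {"x": 0, "y": 0, "z": -3, "roll": 0}, {"x": 0, "y": 0, "z": -3, "roll": 0}, {"x": 0, "y": 0, "z": -1, "roll": 0}, {"x": 0, "y": 0, "z": 0, "roll": 0}]'

```text
clock: 16.35
tool_pos: [0.4657, -0.2634, 0.2551]
orientation: [-179.8, -0.0, -89.3]
force: [-0.1, -1.0, -1.3]
opening: 0.0175
```

```bash
python3 -c "
from h import *
from plant import ctrl
snap('scene','s16'); st()
print([(d['confidence'],d['position'][0]*640,d['position'][1]*400) for d in ctrl.search_frame('scene','access_hole')])
import cv2
im=cv2.imread('pics/s16.png')
cv2.imwrite('pics/s16a.png',cv2.resize(im[190:300,340:480],None,fx=5.5,fy=5.5,interpolation=cv2.INTER_CUBIC))
cv2.imwrite('pics/s16b.png',cv2.resize(im[60:260,200:350],None,fx=3,fy=3,interpolation=cv2.INTER_CUBIC))
print(ray('scene',(388.3,241.1),.08))
"
```

```text
{'clock': np.float64(16.4), 'tool_pos': array([ 0.4649, -0.263 ,  0.2533]), 'orientation': array([-1.799391e+02,  1.450000e-02, -8.931810e+01]), 'force': array([-0.6892,  0.6149, -1.1381]), 'opening': np.float64(0.0173), 'joint_pos': array([-8.47180e+00,  5.14650e+00, -1.14765e+01, -2.50000e-02,
       -7.33193e+01,  9.16080e+00])}
[(0.62, 466.17600000000004, 272.52)]
[0.48596519 0.04273037 0.08      ]
```

View pics/s16a.png

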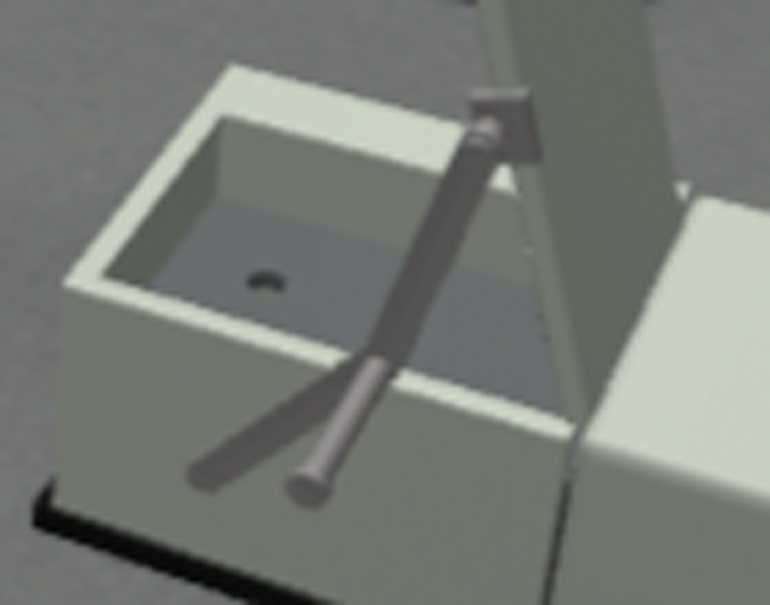

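View pics/s16b.png

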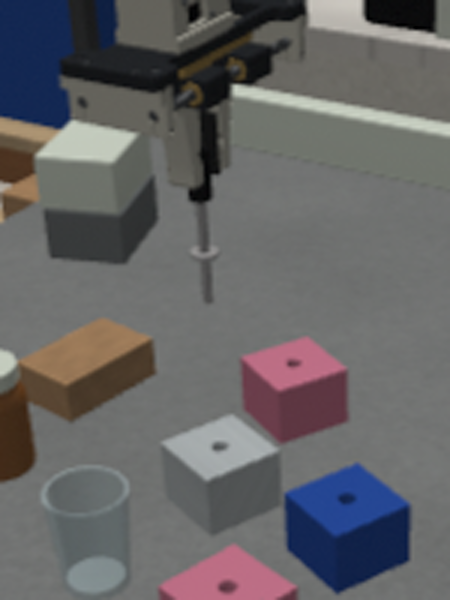

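Request:
jog_arm --commands '[{"x": -3.82, "y": -0.32, "z": 0, "roll": 0}, {"x": -3.82, "y": -0.32, "z": 0, "roll": 0}, {"x": -3.82, "y": -0.32, "z": 0, "roll": 0}, {"x": -3.82, "y": -0.32, "z": 0, "roll": 0}, {"x": -3.82, "y": -0.32, "z": 0, "roll": 0}, {"x": -3.82, "y": -0.32, "z": 0, "roll": 0}, {"x": -3.82, "y": -0.32, "z": 0, "roll": 0}, {"x": -3.82, "y": -0.32, "z": 0, "roll": 0}, {"x": 0, "y": 0, "z": 0, "roll": 0}, {"x": 0, "y": 0, "z": 0, "roll": 0}]'

```text
clock: 17.45
tool_pos: [0.486, 0.0433, 0.2515]
orientation: [179.8, -0.1, -89.2]
force: [0.5, -0.0, -0.1]
opening: 0.0173
```

```bash
python3 -c "
from h import *
snap('scene','s17'); st()"
```

```text
{'clock': np.float64(17.5), 'tool_pos': array([0.4861, 0.0426, 0.2518]), 'orientation': array([ 1.798699e+02, -5.480000e-02, -8.926490e+01]), 'force': array([-0.3061, -0.4733, -1.0784]), 'opening': np.float64(0.0173), 'joint_pos': array([ 2.81360e+01,  6.44200e-01, -1.64867e+01, -1.17000e-02,
       -7.30097e+01, -2.73975e+01])}
```

View pics/s17.png

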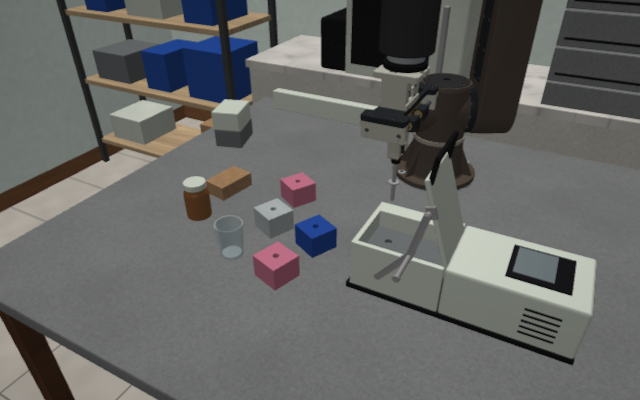

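```bash
python3 -c "
from h import *
import cv2
im=cv2.imread('pics/s17.png')
cv2.imwrite('pics/s17a.png',cv2.resize(im[140:260,340:460],None,fx=6,fy=6,interpolation=cv2.INTER_CUBIC))
print(proj('scene',[[.4861,.0426,.1837],[.4861,.0426,.226],[.4861,.0426,.08]]))
"
```

```text
[[392.02385747 199.89025376]
 [393.71213462 181.59853356]
 [388.21876279 241.11673572]]
```

View pics/s17a.png

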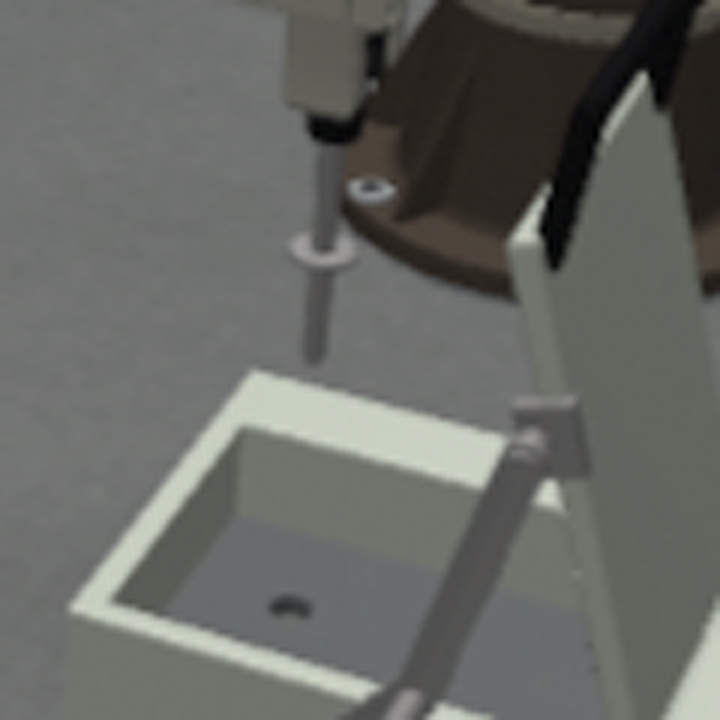

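Request:
jog_arm --commands '[{"x": 0, "y": 0, "z": 1.5, "roll": 0}, {"x": 0, "y": 0, "z": 2, "roll": 0}, {"x": 0, "y": 0, "z": 2, "roll": 0}, {"x": 0, "y": 0, "z": 2, "roll": 0}, {"x": 0, "y": 0, "z": 1, "roll": 0}, {"x": 0, "y": 0, "z": 0, "roll": 0}, {"x": 0, "y": 0, "z": 0, "roll": 0}, {"x": 0, "y": 0, "z": 0, "roll": 0}]'

```text
clock: 18.3
tool_pos: [0.4875, 0.0427, 0.1691]
orientation: [-179.9, 0.0, -89.3]
force: [0.3, -0.0, -0.3]
opening: 0.0174
```

```bash
python3 -c "
from h import *
snap('scene','s18',(340,160,460,280),6); st()"
```

```text
{'clock': np.float64(18.35), 'tool_pos': array([0.4875, 0.0428, 0.1691]), 'orientation': array([-1.79908e+02,  3.13000e-02, -8.93182e+01]), 'force': array([-0.7843,  0.5936, -1.3088]), 'opening': np.float64(0.0175), 'joint_pos': array([ 2.81049e+01,  3.84730e+00, -2.42145e+01,  1.65000e-02,
       -6.18421e+01, -2.74309e+01])}
```

View pics/s18.png

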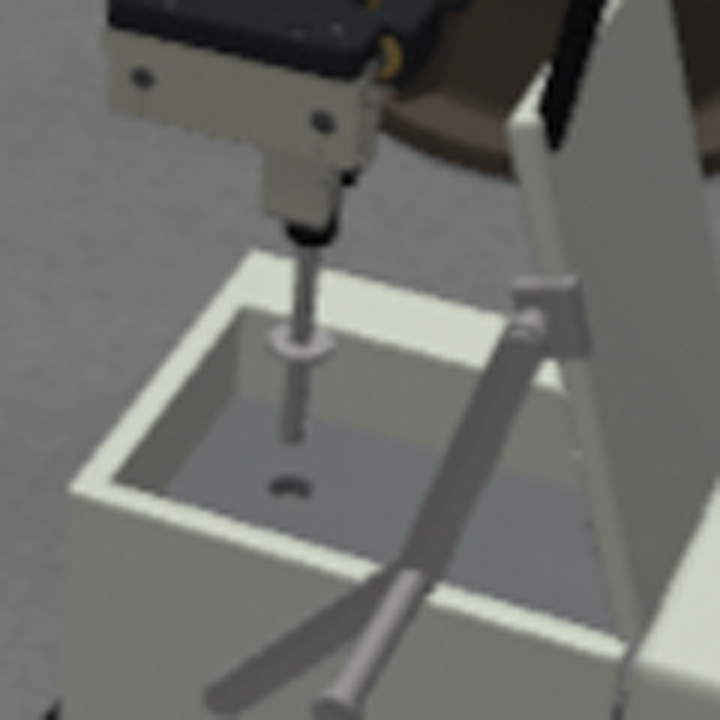

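Request:
jog_arm --commands '[{"x": 0, "y": 0.1, "z": 0.6, "roll": 0}, {"x": 0, "y": 0, "z": 0.8, "roll": 0}, {"x": 0, "y": 0, "z": 0.6, "roll": 0}, {"x": 0, "y": 0, "z": 0.5, "roll": 0}, {"x": 0, "y": 0, "z": 0, "roll": 0}, {"x": 0, "y": 0, "z": 0, "roll": 0}]'

```text
clock: 18.95
tool_pos: [0.4859, 0.0427, 0.143]
orientation: [180.0, -0.0, -89.3]
force: [0.3, -0.4, -1.6]
opening: 0.0171
```

```bash
python3 -c "
from h import *
snap('scene','s19',(340,160,460,280),6); st()"
```

```text
{'clock': np.float64(19.0), 'tool_pos': array([0.486 , 0.0427, 0.1432]), 'orientation': array([-1.799924e+02, -5.000000e-03, -8.930740e+01]), 'force': array([ 0.7068, -0.2923,  0.2973]), 'opening': np.float64(0.0172), 'joint_pos': array([ 2.81816e+01,  5.12110e+00, -2.64806e+01,  9.30000e-03,
       -5.83939e+01, -2.74939e+01])}
```

View pics/s19.png

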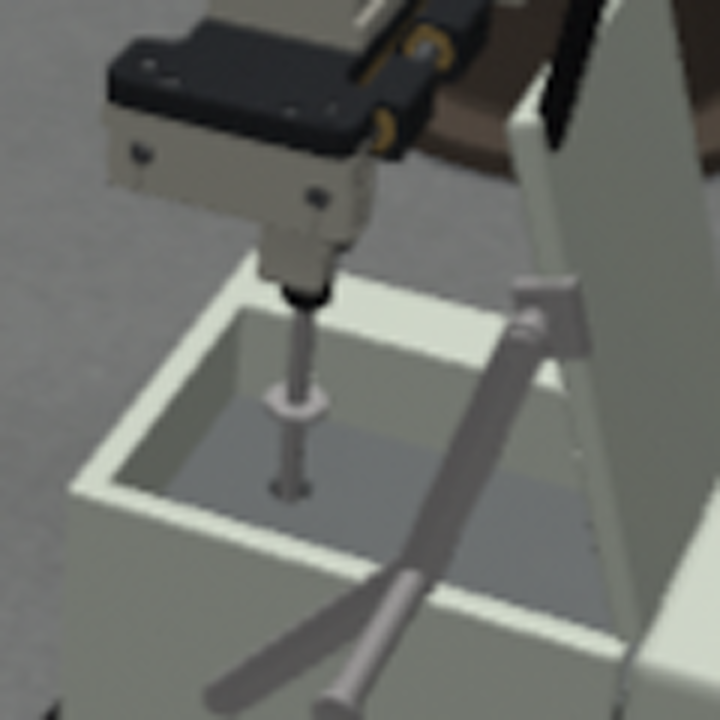

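Request:
jog_arm --commands '[{"x": 0, "y": 0, "z": 0.3, "roll": 0}, {"x": 0, "y": 0, "z": 0.3, "roll": 0}, {"x": 0, "y": 0, "z": 0, "roll": 0}]'

```text
clock: 19.3
tool_pos: [0.4856, 0.0426, 0.1366]
orientation: [180.0, -0.0, -89.3]
force: [0.2, -0.7, -0.6]
opening: 0.017
```

```bash
python3 -c "
from h import *
snap('scene','s20',(340,160,460,280),6); st()"
```

```text
{'clock': np.float64(19.35), 'tool_pos': array([0.4857, 0.0427, 0.1368]), 'orientation': array([ 1.799778e+02, -7.900000e-03, -8.931240e+01]), 'force': array([-0.3134,  0.088 , -0.9735]), 'opening': np.float64(0.0175), 'joint_pos': array([ 2.81811e+01,  5.46620e+00, -2.70006e+01, -3.80000e-03,
       -5.75566e+01, -2.74915e+01])}
```

View pics/s20.png

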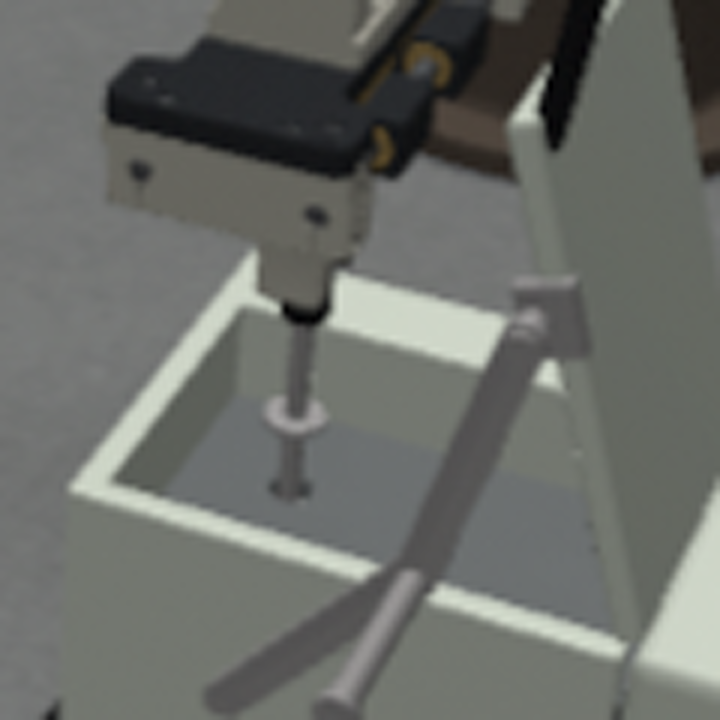

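Request:
jog_arm --commands '[{"x": 0, "y": 0, "z": 0.3, "roll": 0}, {"x": 0, "y": 0, "z": 0.3, "roll": 0}, {"x": 0, "y": 0, "z": 0.3, "roll": 0}, {"x": 0, "y": 0, "z": 0.3, "roll": 0}, {"x": 0, "y": 0, "z": 0.3, "roll": 0}, {"x": 0, "y": 0, "z": 0, "roll": 0}, {"x": 0, "y": 0, "z": 0, "roll": 0}]'

```text
clock: 20.05
tool_pos: [0.4859, 0.0427, 0.1219]
orientation: [180.0, -0.0, -89.3]
force: [0.5, 0.1, -0.4]
opening: 0.0168
```

```bash
python3 -c "
from h import *
snap('scene','s21',(340,160,460,280),6); st()"
```

```text
{'clock': np.float64(20.1), 'tool_pos': array([0.4859, 0.0427, 0.122 ]), 'orientation': array([-1.799964e+02, -5.000000e-04, -8.931060e+01]), 'force': array([ 2.3959, -0.5456, -1.2129]), 'opening': np.float64(0.0173), 'joint_pos': array([ 2.81804e+01,  6.34940e+00, -2.81726e+01,  2.50000e-03,
       -5.54750e+01, -2.74924e+01])}
```

View pics/s21.png

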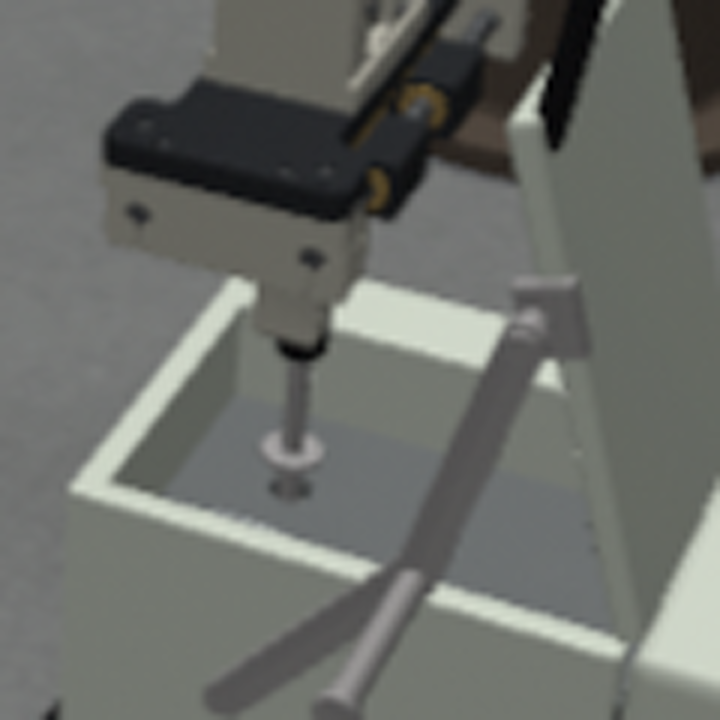

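Request:
jog_arm --commands '[{"x": 0, "y": 0, "z": 0.2, "roll": 0}, {"x": 0, "y": 0, "z": 0.1, "roll": 0}, {"x": 0, "y": 0, "z": 0, "roll": 0}]'

```text
clock: 20.4
tool_pos: [0.4858, 0.0427, 0.1189]
orientation: [180.0, -0.0, -89.3]
force: [-0.0, -0.7, -0.8]
opening: 0.017
```

```bash
python3 -c "
from h import *
snap('scene','s22',(340,160,460,280),6); st()"
```

```text
{'clock': np.float64(20.45), 'tool_pos': array([0.4858, 0.0427, 0.119 ]), 'orientation': array([ 1.799891e+02, -4.800000e-03, -8.931280e+01]), 'force': array([ 0.326 ,  0.4821, -0.7098]), 'opening': np.float64(0.0172), 'joint_pos': array([ 2.81796e+01,  6.53240e+00, -2.84197e+01, -9.00000e-04,
       -5.50598e+01, -2.74919e+01])}
```

View pics/s22.png

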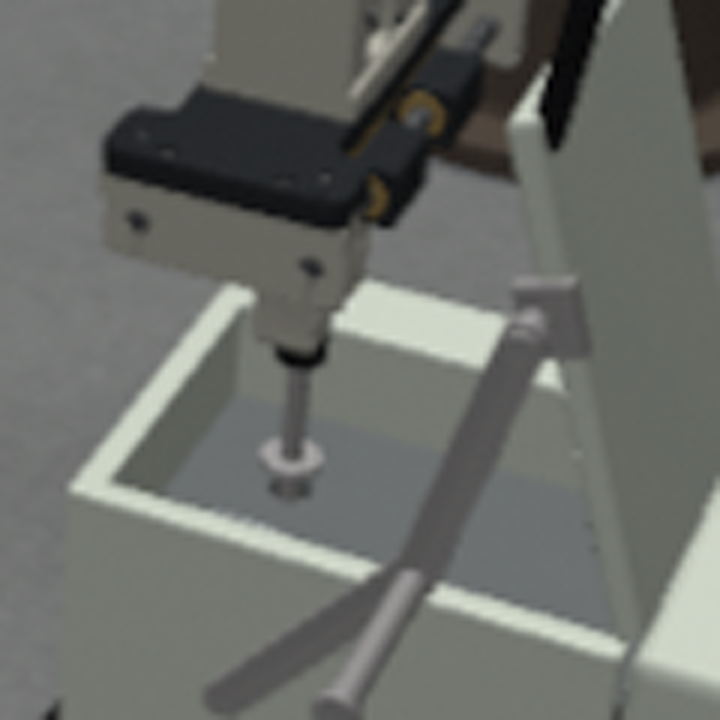

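Request:
jog_arm --commands '[{"x": 0, "y": 0, "z": 0.15, "roll": 0}, {"x": 0, "y": 0, "z": 0.15, "roll": 0}, {"x": 0, "y": 0, "z": 0, "roll": 0}]'

```text
clock: 20.75
tool_pos: [0.4871, 0.0428, 0.1175]
orientation: [-179.9, 0.0, -89.3]
force: [-1.9, -0.2, 10.4]
opening: 0.0168
```

```bash
python3 -c "
from h import *
snap('scene','s23',(360,215,440,265),9.5); st()
import cv2
cv2.imwrite('pics/s18z.png',cv2.resize(cv2.imread('pics/s17.png')[215:265,360:440],None,fx=9.5,fy=9.5,interpolation=cv2.INTER_CUBIC))"
```

```text
{'clock': np.float64(20.8), 'tool_pos': array([0.487 , 0.0428, 0.1175]), 'orientation': array([-1.798631e+02,  5.000000e-03, -8.927060e+01]), 'force': array([-1.9811, -0.2801, 10.6715]), 'opening': np.float64(0.0173), 'joint_pos': array([ 28.1805,   6.6388, -28.542 ,   0.0719, -54.6953, -27.4926])}
```

View pics/s23.png

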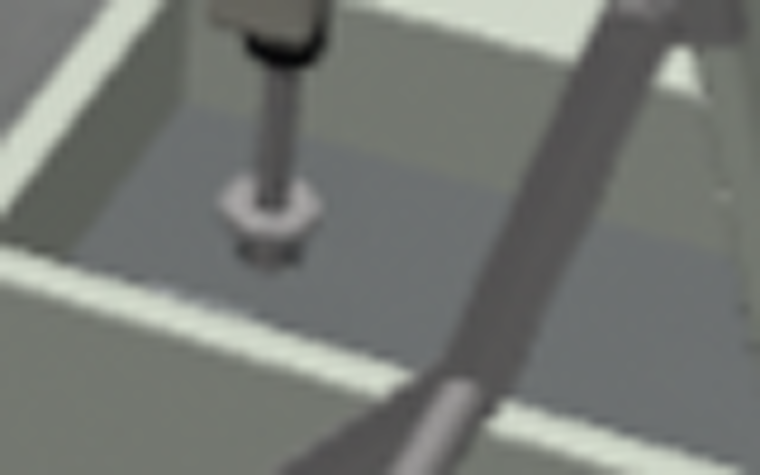

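View pics/s18z.png

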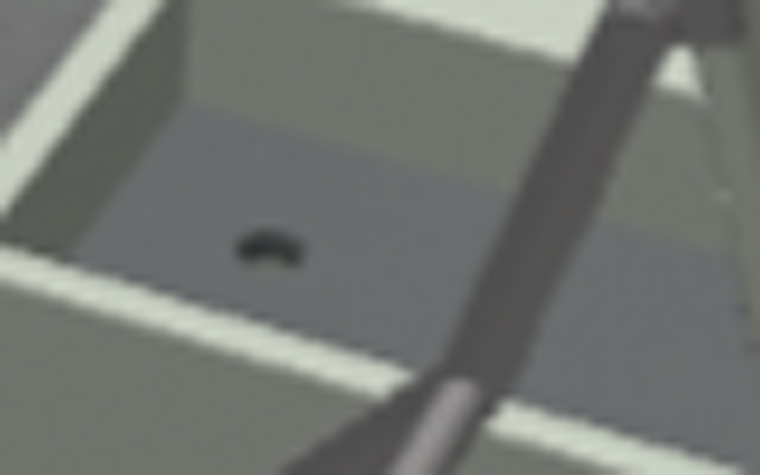

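Request:
jog_arm --commands '[{"x": 0, "y": 0, "z": -0.5, "roll": 0}, {"x": 0, "y": 0, "z": -1, "roll": 0}, {"x": 0, "y": 0, "z": -2, "roll": 0}, {"x": 0, "y": 0, "z": -2, "roll": 0}, {"x": 0, "y": 0, "z": -2.5, "roll": 0}, {"x": 0, "y": 0, "z": -2.5, "roll": 0}, {"x": 0, "y": 0, "z": -2, "roll": 0}, {"x": 0, "y": 0, "z": -1.3, "roll": 0}, {"x": 0, "y": 0, "z": 0, "roll": 0}]'

```text
clock: 21.7
tool_pos: [0.4867, 0.043, 0.2559]
orientation: [-179.8, 0.1, -89.3]
force: [0.0, -0.2, -0.8]
opening: 0.0174
```

```bash
python3 -c "
from h import *
snap('scene','s24',(340,140,460,260),6); st()"
```

```text
{'clock': np.float64(21.75), 'tool_pos': array([0.486 , 0.0429, 0.2544]), 'orientation': array([-1.799498e+02,  4.560000e-02, -8.931730e+01]), 'force': array([-0.2808,  0.3668, -1.6212]), 'opening': np.float64(0.017), 'joint_pos': array([ 2.81803e+01,  4.17000e-01, -1.63882e+01, -1.81000e-02,
       -7.31292e+01, -2.74924e+01])}
```

View pics/s24.png

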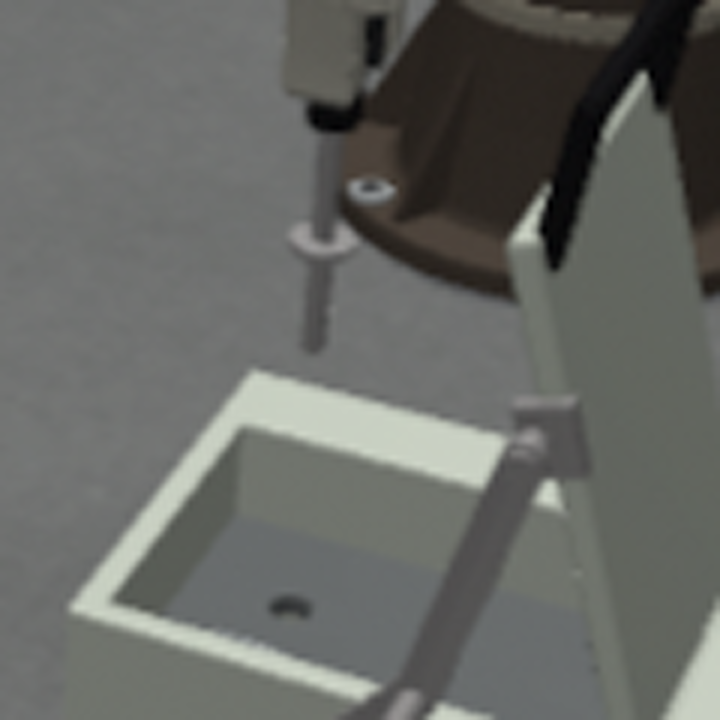

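```bash
python3 -c "
from h import *
import cv2
snap('scene','s25'); snap('top','t25')
im=cv2.imread('pics/s25.png')
cv2.imwrite('pics/s25z.png',cv2.resize(im[215:265,360:440],None,fx=9.5,fy=9.5,interpolation=cv2.INTER_CUBIC))
c,s=np.cos(.0141),np.sin(.0141)
for P in ((20,-43,95),(0,-43,95),(-20,-20,95),(-40,-43,95)):
  W=[.5063+(P[0]*c-P[1]*s)/1000,.0850+(P[0]*s+P[1]*c)/1000,P[2]/1000]
  print(P,(proj('scene',W)[0]-[360,215])*9.5)"
```

```text
(20, -43, 95) [201.43710481 294.64444195]
(0, -43, 95) [235.19961123 244.124656  ]
(-20, -20, 95) [366.90609756 223.73886248]
(-40, -43, 95) [299.80722765 147.45046626]
```

View pics/s25z.png

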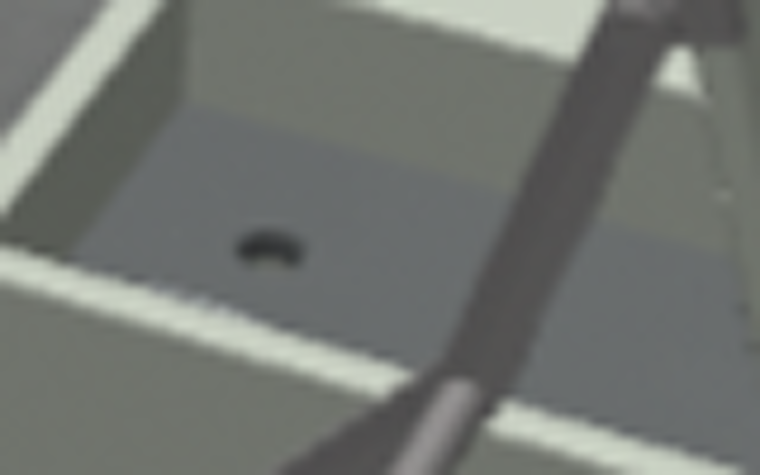

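View pics/t25.png

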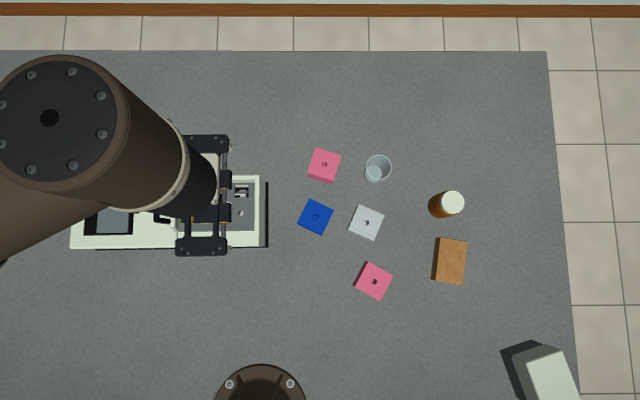

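```bash
python3 -c "
from h import *
import cv2
im=cv2.imread('pics/t25.png')
a=cv2.resize(im[170:240,215:275],None,fx=6,fy=6,interpolation=cv2.INTER_CUBIC)
b=cv2.resize(im[190:260,335:395],None,fx=6,fy=6,interpolation=cv2.INTER_CUBIC)
cv2.imwrite('pics/t25z.png',np.hstack([a,b]))
c=cv2.resize(cv2.imread('pics/s25.png')[190:250,250:310],None,fx=8,fy=8,interpolation=cv2.INTER_CUBIC); cv2.imwrite('pics/s25y.png',c)
"
```

```text
(no output)
```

View pics/t25z.png

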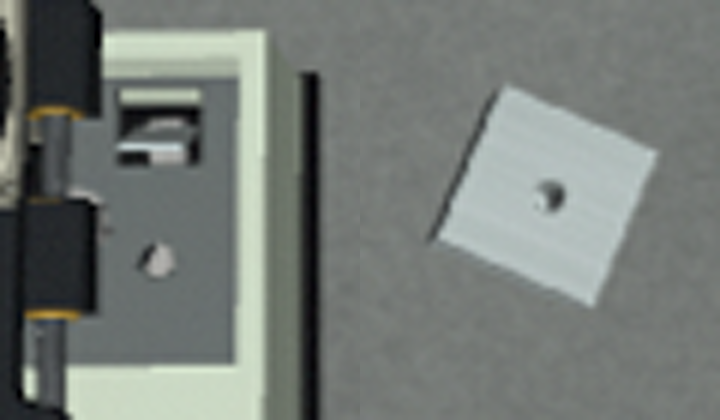

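View pics/s25y.png

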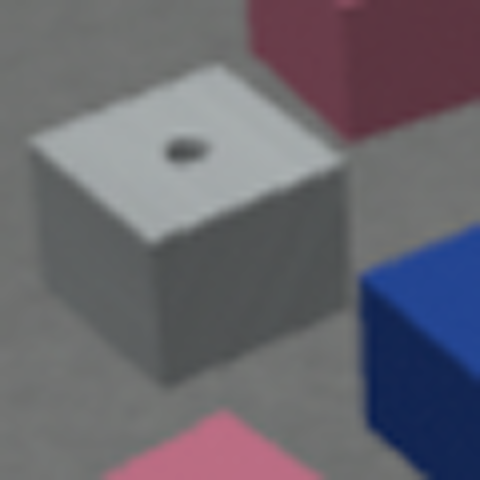

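Request:
jog_arm --commands '[{"x": 3.82, "y": 0.31, "z": 0, "roll": 0}, {"x": 3.82, "y": 0.31, "z": 0, "roll": 0}, {"x": 3.82, "y": 0.31, "z": 0, "roll": 0}, {"x": 3.82, "y": 0.31, "z": 0, "roll": 0}, {"x": 3.82, "y": 0.31, "z": 0, "roll": 0}, {"x": 3.82, "y": 0.31, "z": 0, "roll": 0}, {"x": 3.82, "y": 0.31, "z": 0, "roll": 0}, {"x": 3.82, "y": 0.29, "z": 0, "roll": 0}, {"x": 0, "y": 0, "z": 3, "roll": 0}, {"x": 0, "y": 0, "z": 3, "roll": 0}, {"x": 0, "y": 0, "z": 2, "roll": 0}, {"x": 0, "y": 0, "z": 0, "roll": 0}]'

```text
clock: 23.05
tool_pos: [0.4621, -0.2625, 0.1699]
orientation: [179.6, 0.1, -89.4]
force: [-0.1, -0.1, -0.8]
opening: 0.0173
```

```bash
python3 -c "
from h import *
snap('scene','s26',(220,110,340,250),5);  st()"
```

```text
{'clock': np.float64(23.1), 'tool_pos': array([ 0.4635, -0.263 ,  0.1722]), 'orientation': array([ 1.797392e+02,  4.830000e-02, -8.932450e+01]), 'force': array([ 0.0428, -0.4518, -0.2105]), 'opening': np.float64(0.0171), 'joint_pos': array([-8.47950e+00,  8.20680e+00, -1.87445e+01, -6.90000e-03,
       -6.33138e+01,  9.15830e+00])}
```

View pics/s26.png

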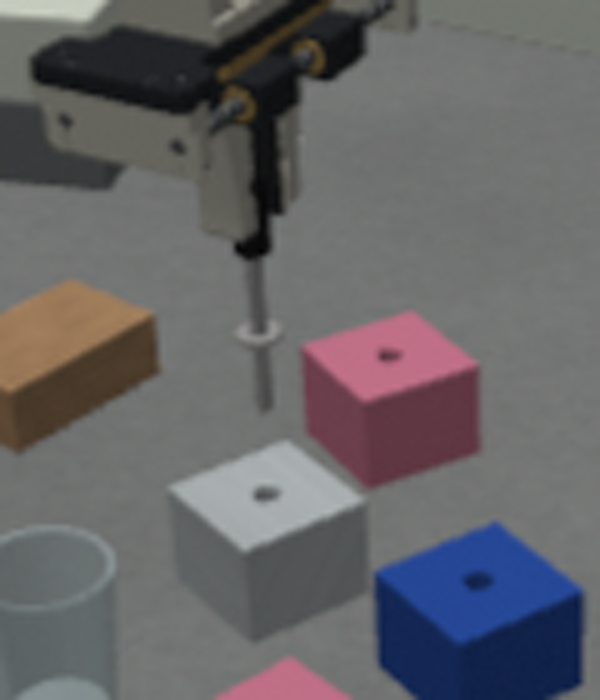

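Request:
jog_arm --commands '[{"x": 0, "y": 0, "z": 1, "roll": 0}, {"x": 0, "y": 0, "z": 1.2, "roll": 0}, {"x": 0, "y": 0, "z": 1, "roll": 0}, {"x": 0, "y": 0, "z": 0.6, "roll": 0}, {"x": 0, "y": 0, "z": 0, "roll": 0}, {"x": 0, "y": 0, "z": 0, "roll": 0}, {"x": 0, "y": 0, "z": 0, "roll": 0}]'

```text
clock: 23.8
tool_pos: [0.4653, -0.2633, 0.1365]
orientation: [-180.0, -0.0, -89.3]
force: [-0.2, -0.1, -1.4]
opening: 0.0175
```

```bash
python3 -c "
from h import *
snap('scene','s27',(220,130,330,230),7);  st()"
```

```text
{'clock': np.float64(23.85), 'tool_pos': array([ 0.4653, -0.2633,  0.1366]), 'orientation': array([-1.799537e+02, -1.580000e-02, -8.930920e+01]), 'force': array([-0.0974,  0.5923, -0.7549]), 'opening': np.float64(0.0173), 'joint_pos': array([-8.47190e+00,  9.92970e+00, -2.16702e+01,  9.70000e-03,
       -5.83518e+01,  9.15770e+00])}
```

View pics/s27.png

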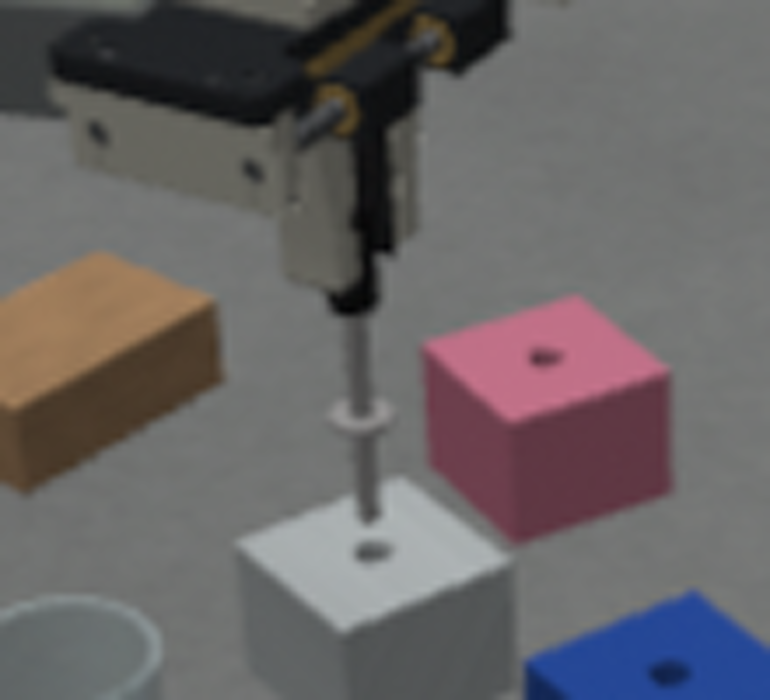

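Request:
jog_arm --commands '[{"x": 0, "y": 0, "z": 0.7, "roll": 0}, {"x": 0, "y": 0, "z": 0.7, "roll": 0}, {"x": 0, "y": 0, "z": 0.6, "roll": 0}, {"x": 0, "y": 0, "z": 0, "roll": 0}]'

```text
clock: 24.25
tool_pos: [0.464, -0.263, 0.1147]
orientation: [179.9, 0.0, -89.3]
force: [-0.5, 0.1, -0.5]
opening: 0.0172
```

Request:
jog_arm --commands '[{"x": 0, "y": 0, "z": 0.7, "roll": 0}, {"x": 0, "y": 0, "z": 0.7, "roll": 0}, {"x": 0, "y": 0, "z": 0.7, "roll": 0}, {"x": 0, "y": 0, "z": 0.7, "roll": 0}, {"x": 0, "y": 0, "z": 0.4, "roll": 0}, {"x": 0, "y": 0, "z": 0, "roll": 0}]'

```text
clock: 24.85
tool_pos: [0.4648, -0.2632, 0.0836]
orientation: [180.0, -0.0, -89.3]
force: [1.2, 0.5, 0.4]
opening: 0.0173
```

```bash
python3 -c "
from h import *
snap('scene','s28',(220,130,330,230),7);  st()"
```

```text
{'clock': np.float64(24.9), 'tool_pos': array([ 0.4649, -0.2632,  0.0839]), 'orientation': array([ 1.799793e+02,  6.000000e-04, -8.930960e+01]), 'force': array([-0.0629,  0.5131, -0.1657]), 'opening': np.float64(0.0172), 'joint_pos': array([-8.47200e+00,  1.30854e+01, -2.54737e+01,  3.50000e-03,
       -5.14614e+01,  9.16020e+00])}
```

View pics/s28.png

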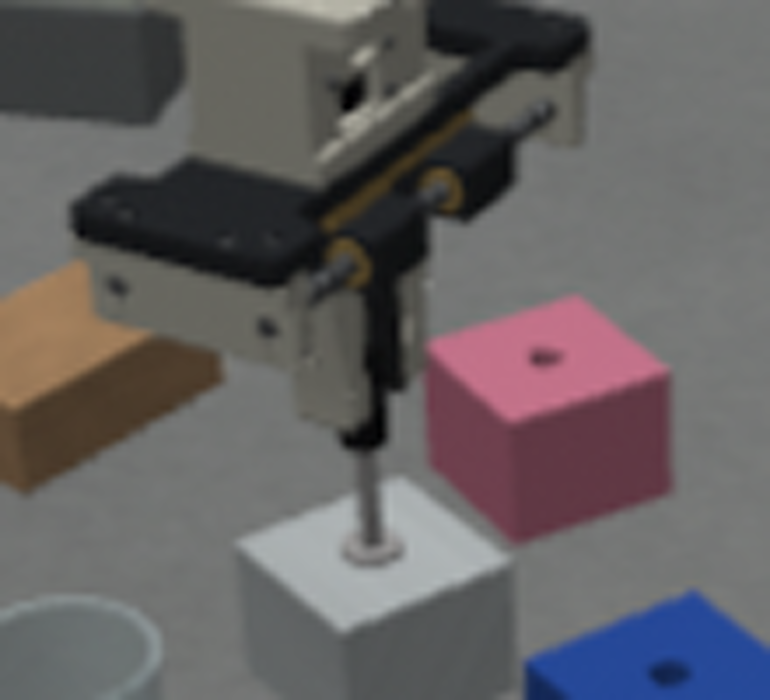

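Pin is home, with its collar on the stand top at about (372,550) in the crop. I'll release it.

Request:
jog_arm --commands '[{"x": 0, "y": 0, "z": 0.05, "roll": 0}, {"x": 0, "y": 0, "z": 0, "roll": 0}]'

```text
clock: 25.1
tool_pos: [0.465, -0.2631, 0.0837]
orientation: [-180.0, 0.0, -89.3]
force: [0.1, -0.5, -0.5]
opening: 0.0168
```

Request:
jog_arm --commands '[{"x": 0, "y": 0, "z": 0, "roll": 0}, {"x": 0, "y": 0, "z": 0, "roll": 0}, {"x": 0, "y": 0, "z": 0, "roll": 0}, {"x": 0, "y": 0, "z": 0, "roll": 0}, {"x": 0, "y": 0, "z": 0, "roll": 0}, {"x": 0, "y": 0, "z": -1.5, "roll": 0}, {"x": 0, "y": 0, "z": -3, "roll": 0}, {"x": 0, "y": 0, "z": -3, "roll": 0}, {"x": 0, "y": 0, "z": -3, "roll": 0}, {"x": 0, "y": 0, "z": -3, "roll": 0}, {"x": 0, "y": 0, "z": 0, "roll": 0}]' --gripper 5

```text
clock: 26.2
tool_pos: [0.4672, -0.2642, 0.2232]
orientation: [-179.6, -0.2, -89.3]
force: [-0.5, -0.5, 0.2]
opening: 0.05
```

```bash
python3 -c "
from h import *
import cv2
snap('scene','s29');  st()
im=cv2.imread('pics/s29.png')
a=cv2.resize(im[130:290,230:340],None,fx=3.4,fy=3.4,interpolation=cv2.INTER_CUBIC)
b=cv2.resize(im[160:320,340:450],None,fx=3.4,fy=3.4,interpolation=cv2.INTER_CUBIC)
cv2.imwrite('pics/s29z.png',np.hstack([a,b]))"
```

```text
{'clock': np.float64(26.25), 'tool_pos': array([ 0.4661, -0.2635,  0.2208]), 'orientation': array([-1.797518e+02, -5.890000e-02, -8.930730e+01]), 'force': array([-0.2799,  0.0771, -1.5529]), 'opening': np.float64(0.0503), 'joint_pos': array([-8.47230e+00,  6.15510e+00, -1.46001e+01,  2.00000e-02,
       -6.89904e+01,  9.15800e+00])}
```

View pics/s29z.png

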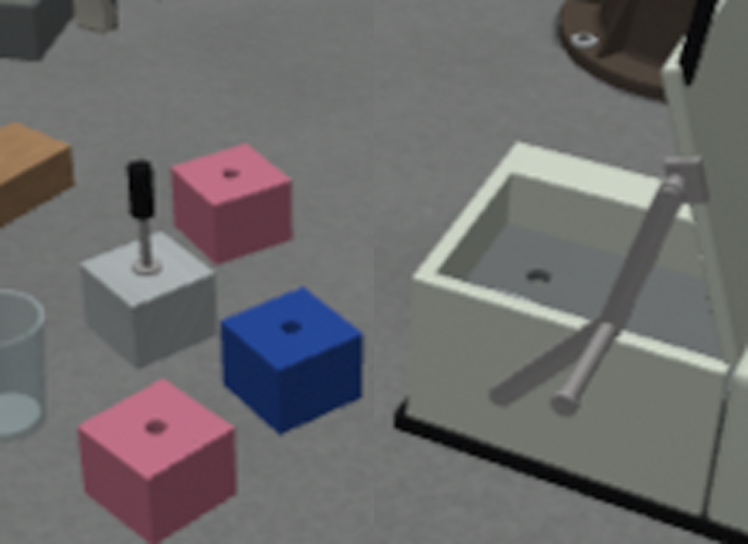

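Request:
jog_arm --commands '[{"x": 0, "y": 0, "z": 0, "roll": -0.143}, {"x": 0, "y": 0, "z": 0, "roll": -0.143}, {"x": 0, "y": 0, "z": 0, "roll": -0.143}, {"x": 0, "y": 0, "z": 0, "roll": -0.143}, {"x": 0, "y": 0, "z": 0, "roll": -0.143}, {"x": 0, "y": 0, "z": 0, "roll": -0.143}, {"x": 0, "y": 0, "z": 0, "roll": -0.143}, {"x": 0, "y": 0, "z": 0, "roll": -0.143}, {"x": 0, "y": 0, "z": 0, "roll": -0.143}, {"x": 0, "y": 0, "z": 0, "roll": -0.143}, {"x": 0, "y": 0, "z": 0, "roll": -0.143}, {"x": 4.34, "y": 0, "z": 0, "roll": 0}]' --gripper 4

```text
clock: 27.45
tool_pos: [0.5052, -0.2624, 0.2186]
orientation: [-179.9, 0.1, 1.0]
force: [1.5, -0.6, 1.9]
opening: 0.0399
```

Request:
jog_arm --commands '[{"x": 4.34, "y": 0, "z": 0, "roll": 0}, {"x": 4.34, "y": 0, "z": 0, "roll": 0}, {"x": 4.34, "y": 0, "z": 0, "roll": 0}, {"x": 0, "y": -4.73, "z": 0, "roll": 0}, {"x": 0, "y": -4.73, "z": 0, "roll": 0}, {"x": 0, "y": -4.73, "z": 0, "roll": 0}, {"x": 0, "y": -4.73, "z": 0, "roll": 0}, {"x": 0, "y": -4.73, "z": 0, "roll": 0}, {"x": 0, "y": 0, "z": 0, "roll": 0}]'

```text
clock: 28.35
tool_pos: [0.6347, -0.0192, 0.2172]
orientation: [-180.0, 0.1, 1.1]
force: [0.2, 0.4, 0.4]
opening: 0.0402
```

```bash
python3 -c "
from h import *
snap('scene','s30');  st()"
```

```text
{'clock': np.float64(28.4), 'tool_pos': array([ 0.6346, -0.0214,  0.2173]), 'orientation': array([-1.799977e+02,  9.960000e-02,  1.044400e+00]), 'force': array([-0.1305, -0.7992,  0.1429]), 'opening': np.float64(0.0401), 'joint_pos': array([ 1.56347e+01,  1.60743e+01, -2.48150e+00, -2.88000e-02,
       -7.15400e+01,  7.54188e+01])}
```

View pics/s30.png

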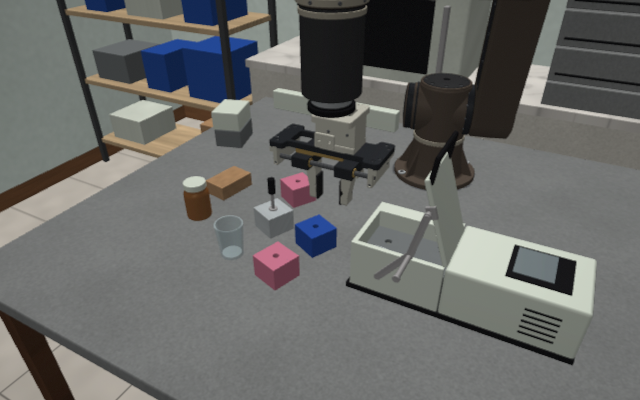

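Request:
jog_arm --commands '[{"x": 0.05, "y": -4.5, "z": 0, "roll": 0}, {"x": 0.05, "y": -4.7, "z": 0, "roll": 0}, {"x": 0.1, "y": -4.7, "z": 0, "roll": 0}, {"x": 0, "y": 0, "z": 3, "roll": 0}, {"x": 0, "y": 0, "z": 2, "roll": 0}, {"x": 0, "y": 0, "z": 0, "roll": 0}, {"x": 0, "y": 0, "z": 0, "roll": 0}]'

```text
clock: 29.1
tool_pos: [0.6353, 0.1137, 0.1683]
orientation: [179.9, 0.1, 0.8]
force: [-0.2, -0.2, 1.3]
opening: 0.04
```

```bash
python3 -c "
from h import *
snap('scene','s31',(310,100,490,310),3.5);  st()"
```

```text
{'clock': np.float64(29.15), 'tool_pos': array([0.6358, 0.114 , 0.1693]), 'orientation': array([ 1.799828e+02, -4.000000e-02,  7.662000e-01]), 'force': array([0.2558, 0.1869, 1.2801]), 'opening': np.float64(0.0403), 'joint_pos': array([ 2.74550e+01,  1.86701e+01, -5.20360e+00,  3.64000e-02,
       -6.60983e+01,  6.32964e+01])}
```

View pics/s31.png

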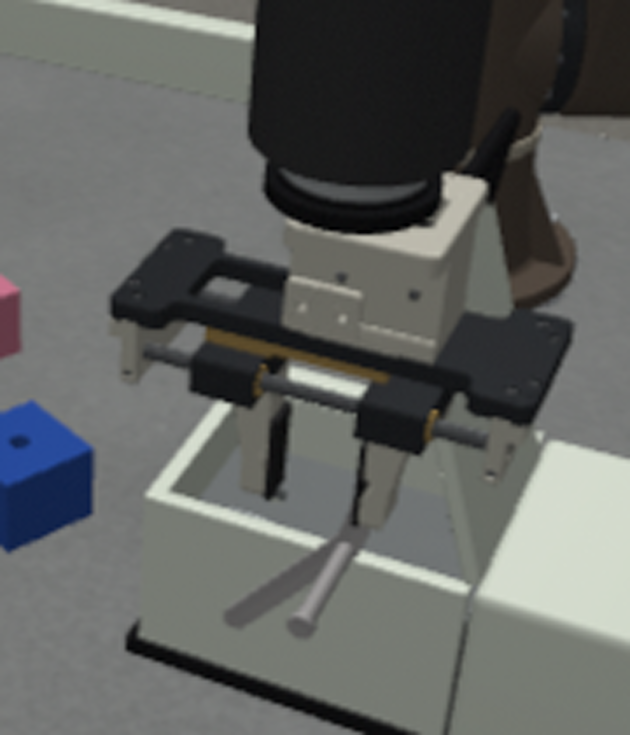

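```bash
python3 -c "
from h import *
f=lambda P:(proj('scene',P)[0]-[310,100])*3.5
print('tip',f([.6358,.114,.1983]),'below',f([.6358,.114,.138]),'rod',f([.635,.1179,.138]),'rodend',f([.6504,.118,.138]),'rod in',f([.60,.1175,.138]))
"
```

```text
tip [315.48291535 508.60954543] below [305.0348477  603.12078918] rod [312.93074632 604.60572225] rodend [302.15659528 622.89028205] rod in [336.05986952 564.71417898]
```

Request:
jog_arm --commands '[{"x": 0, "y": -0.35, "z": 0, "roll": 0}, {"x": 0, "y": 0, "z": 1.5, "roll": 0}, {"x": 0, "y": 0, "z": 1.5, "roll": 0}, {"x": 0, "y": 0, "z": 1.5, "roll": 0}, {"x": 0, "y": 0, "z": 1, "roll": 0}, {"x": 0, "y": 0, "z": 0, "roll": 0}, {"x": 0, "y": 0, "z": 0, "roll": 0}]'

```text
clock: 29.85
tool_pos: [0.6356, 0.1183, 0.1143]
orientation: [-180.0, -0.0, 0.8]
force: [1.4, 0.1, 0.3]
opening: 0.04
```

```bash
python3 -c "
from h import *
snap('scene','s32',(310,150,470,310),4.5);  st()"
```

```text
{'clock': np.float64(29.9), 'tool_pos': array([0.6358, 0.1184, 0.1146]), 'orientation': array([-1.799807e+02, -8.310000e-02,  8.184000e-01]), 'force': array([ 0.9754, -0.1142, -0.354 ]), 'opening': np.float64(0.0402), 'joint_pos': array([ 2.78155e+01,  2.10941e+01, -9.15950e+00,  2.38000e-02,
       -5.96635e+01,  6.29910e+01])}
```

View pics/s32.png

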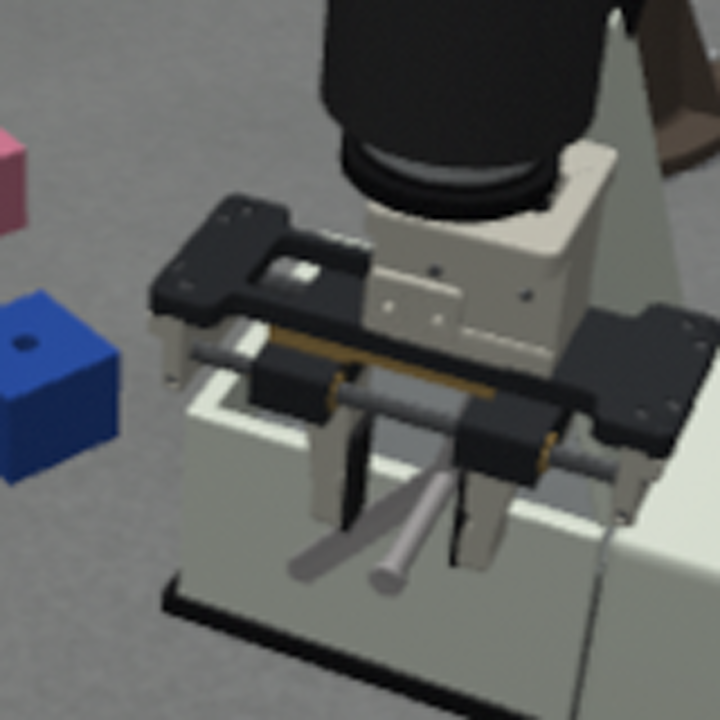

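Request:
jog_arm --commands '[{"x": 0, "y": 0, "z": 1, "roll": 0}, {"x": 0, "y": 0, "z": 1, "roll": 0}, {"x": 0, "y": 0, "z": 0, "roll": 0}, {"x": 0, "y": 0, "z": 0, "roll": 0}]'

```text
clock: 30.3
tool_pos: [0.6349, 0.1181, 0.093]
orientation: [180.0, 0.1, 0.8]
force: [0.2, -0.1, 0.5]
opening: 0.0398
```

Request:
jog_arm --commands '[{"x": 0, "y": 0, "z": 0, "roll": 0}, {"x": 0, "y": 0, "z": 0, "roll": 0}, {"x": 0, "y": 0, "z": 0, "roll": 0}, {"x": 0, "y": 0, "z": 0, "roll": 0}, {"x": 0, "y": 0, "z": 0, "roll": 0}]' --gripper 0

```text
clock: 30.8
tool_pos: [0.6352, 0.118, 0.0936]
orientation: [180.0, -0.0, 0.8]
force: [-0.2, -1.9, -0.2]
opening: 0.0088
```

```bash
python3 -c "
from h import *
snap('scene','s33',(310,150,470,310),4.5);  st()"
```

```text
{'clock': np.float64(30.85), 'tool_pos': array([0.6352, 0.118 , 0.0936]), 'orientation': array([ 1.799812e+02, -3.200000e-03,  8.097000e-01]), 'force': array([ 0.2984, -1.7037, -0.7997]), 'opening': np.float64(0.009), 'joint_pos': array([ 2.78067e+01,  2.21481e+01, -1.05609e+01,  2.16000e-02,
       -5.72967e+01,  6.29914e+01])}
```

View pics/s33.png

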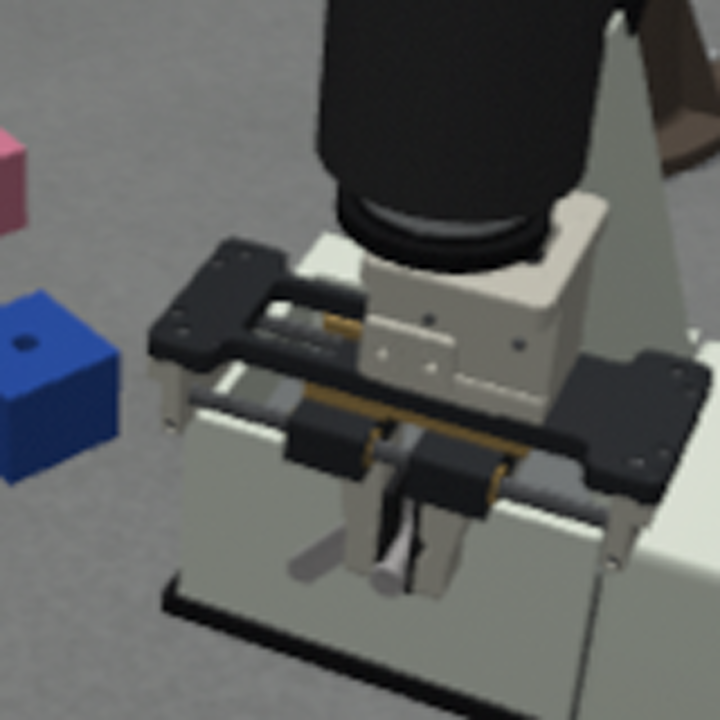

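```bash
python3 -c "
import numpy as np
a=np.concatenate([np.linspace(2.23,1.83,9)[:-1],np.linspace(1.83,.55,19)[:-1],np.linspace(.55,.31,6)]); y=-9.9*np.cos(a); z=9.9*np.sin(a)
for k,(p,q) in enumerate(zip(-np.diff(y).round(2),-np.diff(z).round(2))): print(k,round(a[k+1],2),p,q)"
```

```text
0 2.18 0.4 -0.29
1 2.13 0.41 -0.27
2 2.08 0.43 -0.25
3 2.03 0.44 -0.23
4 1.98 0.45 -0.21
5 1.93 0.46 -0.19
6 1.88 0.47 -0.16
7 1.83 0.48 -0.14
8 1.76 0.69 -0.16
9 1.69 0.7 -0.11
10 1.62 0.7 -0.06
11 1.55 0.7 -0.01
12 1.47 0.7 0.04
13 1.4 0.7 0.09
14 1.33 0.69 0.14
15 1.26 0.68 0.19
16 1.19 0.66 0.24
17 1.12 0.64 0.28
18 1.05 0.62 0.33
19 0.98 0.6 0.37
20 0.91 0.57 0.41
21 0.83 0.54 0.45
22 0.76 0.5 0.49
23 0.69 0.47 0.53
24 0.62 0.43 0.56
25 0.55 0.39 0.59
26 0.5 0.24 0.41
27 0.45 0.22 0.42
28 0.41 0.2 0.43
29 0.36 0.18 0.44
30 0.31 0.16 0.45
```

Request:
jog_arm --commands '[{"x": 0, "y": 0.4, "z": -0.29, "roll": 0}, {"x": 0, "y": 0.41, "z": -0.27, "roll": 0}, {"x": 0, "y": 0.43, "z": -0.25, "roll": 0}, {"x": 0, "y": 0.44, "z": -0.23, "roll": 0}, {"x": 0, "y": 0.45, "z": -0.21, "roll": 0}, {"x": 0, "y": 0.46, "z": -0.19, "roll": 0}, {"x": 0, "y": 0.47, "z": -0.16, "roll": 0}, {"x": 0, "y": 0.48, "z": -0.14, "roll": 0}, {"x": 0, "y": 0, "z": 0, "roll": 0}]'

```text
clock: 31.75
tool_pos: [0.6356, 0.0823, 0.1121]
orientation: [-180.0, -0.0, 0.8]
force: [-3.5, 3.6, 5.8]
opening: 0.0089
```

```bash
python3 -c "
from h import *
snap('scene','s34',(310,100,490,310),3.5);  st()"
```

```text
{'clock': np.float64(31.8), 'tool_pos': array([0.6357, 0.0824, 0.1121]), 'orientation': array([-1.799932e+02, -3.880000e-02,  8.076000e-01]), 'force': array([-3.1955,  3.3513,  6.2   ]), 'opening': np.float64(0.0086), 'joint_pos': array([ 2.48079e+01,  2.07452e+01, -1.00586e+01,  1.11000e-02,
       -5.91580e+01,  6.59940e+01])}
```

View pics/s34.png

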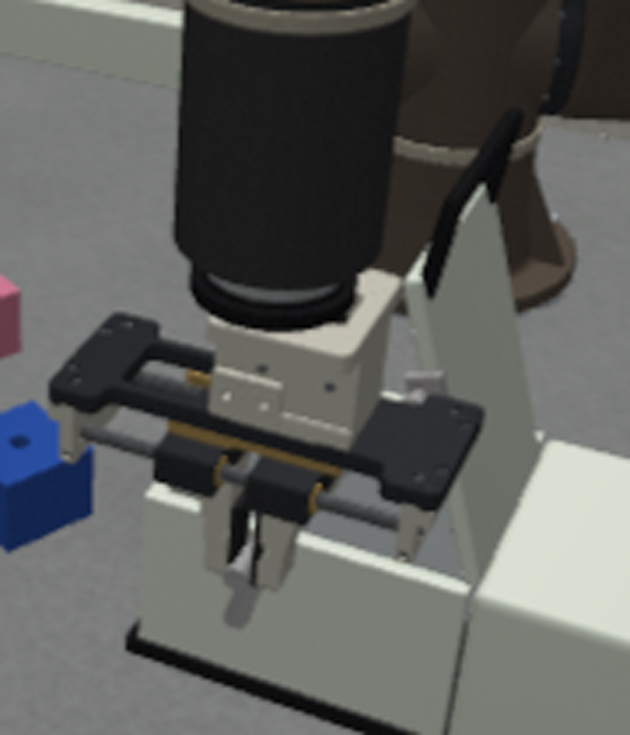

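Request:
jog_arm --commands '[{"x": 0, "y": 0.69, "z": -0.16, "roll": 0}, {"x": 0, "y": 0.7, "z": -0.11, "roll": 0}, {"x": 0, "y": 0.7, "z": -0.06, "roll": 0}, {"x": 0, "y": 0.7, "z": -0.01, "roll": 0}, {"x": 0, "y": 0.7, "z": 0.04, "roll": 0}, {"x": 0, "y": 0.7, "z": 0.09, "roll": 0}, {"x": 0, "y": 0.69, "z": 0.14, "roll": 0}]'

```text
clock: 32.5
tool_pos: [0.636, 0.0331, 0.1113]
orientation: [180.0, 0.0, 0.8]
force: [-2.1, 1.8, 0.0]
opening: 0.0086
```

```bash
python3 -c "
from h import *
snap('scene','s35',(310,100,490,310),3.5);  st()"
```

```text
{'clock': np.float64(32.55), 'tool_pos': array([0.6361, 0.0323, 0.1111]), 'orientation': array([1.799585e+02, 4.470000e-02, 7.760000e-01]), 'force': array([-1.5373, -0.9234,  1.4946]), 'opening': np.float64(0.0092), 'joint_pos': array([ 2.04460e+01,  2.04905e+01, -1.05963e+01,  2.80000e-02,
       -5.89693e+01,  7.03156e+01])}
```

View pics/s35.png

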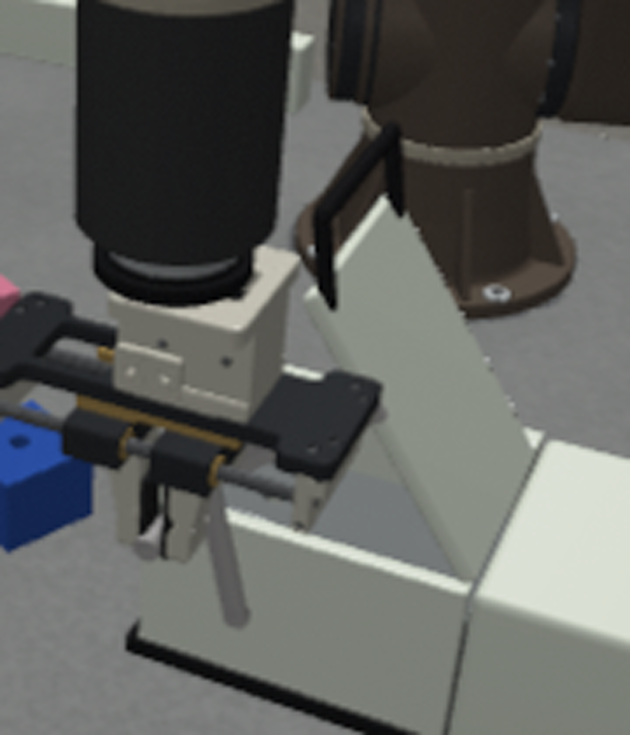

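Request:
jog_arm --commands '[{"x": 0, "y": 0.68, "z": 0.19, "roll": 0}, {"x": 0, "y": 0.66, "z": 0.24, "roll": 0}, {"x": 0, "y": 0.64, "z": 0.28, "roll": 0}, {"x": 0, "y": 0.62, "z": 0.33, "roll": 0}, {"x": 0, "y": 0.6, "z": 0.37, "roll": 0}]'

```text
clock: 33.05
tool_pos: [0.6364, 0.0014, 0.097]
orientation: [180.0, 0.0, 0.8]
force: [-3.3, -0.2, -0.3]
opening: 0.0089
```

```bash
python3 -c "
from h import *
snap('scene','s36',(290,100,470,310),3.5);  st()"
```

```text
{'clock': np.float64(33.1), 'tool_pos': array([6.364e-01, 6.000e-04, 9.650e-02]), 'orientation': array([1.799641e+02, 5.830000e-02, 7.851000e-01]), 'force': array([-2.221 , -1.395 ,  1.0117]), 'opening': np.float64(0.0088), 'joint_pos': array([ 1.76039e+01,  2.12073e+01, -1.16182e+01,  2.08000e-02,
       -5.72407e+01,  7.31699e+01])}
```

View pics/s36.png

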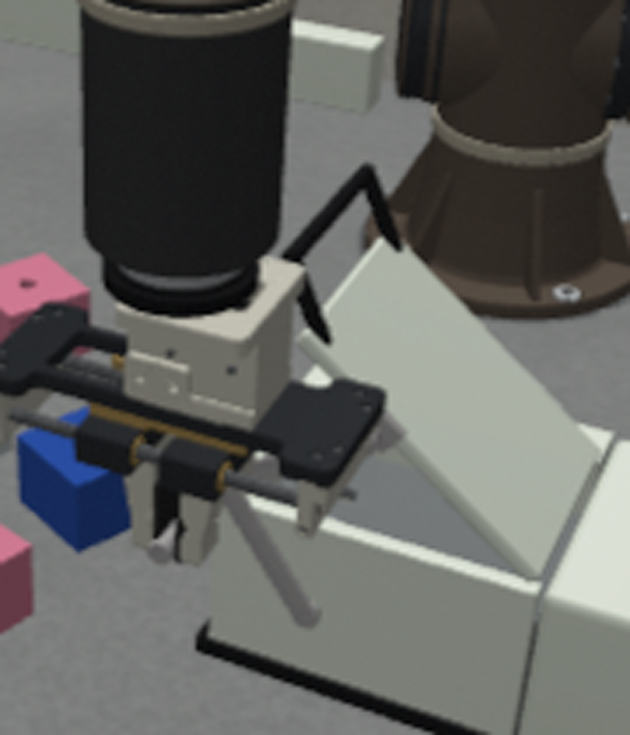

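Request:
jog_arm --commands '[{"x": 0, "y": 0.57, "z": 0.41, "roll": 0}, {"x": 0, "y": 0.54, "z": 0.45, "roll": 0}, {"x": 0, "y": 0.5, "z": 0.49, "roll": 0}, {"x": 0, "y": 0.47, "z": 0.53, "roll": 0}, {"x": 0, "y": 0.22, "z": 0.28, "roll": 0}, {"x": 0, "y": 0.21, "z": 0.28, "roll": 0}]'

```text
clock: 33.7
tool_pos: [0.6368, -0.0234, 0.0726]
orientation: [180.0, 0.0, 0.8]
force: [-4.1, -2.3, -1.1]
opening: 0.009
```

```bash
python3 -c "
from h import *
snap('scene','s37',(290,100,470,310),3.5);  st()"
```

```text
{'clock': np.float64(33.75), 'tool_pos': array([ 0.6368, -0.0237,  0.0723]), 'orientation': array([1.799742e+02, 5.830000e-02, 8.019000e-01]), 'force': array([-2.4805, -1.9144, -1.3712]), 'opening': np.float64(0.0091), 'joint_pos': array([ 1.53960e+01,  2.26033e+01, -1.30210e+01,  1.26000e-02,
       -5.44387e+01,  7.53985e+01])}
```

View pics/s37.png

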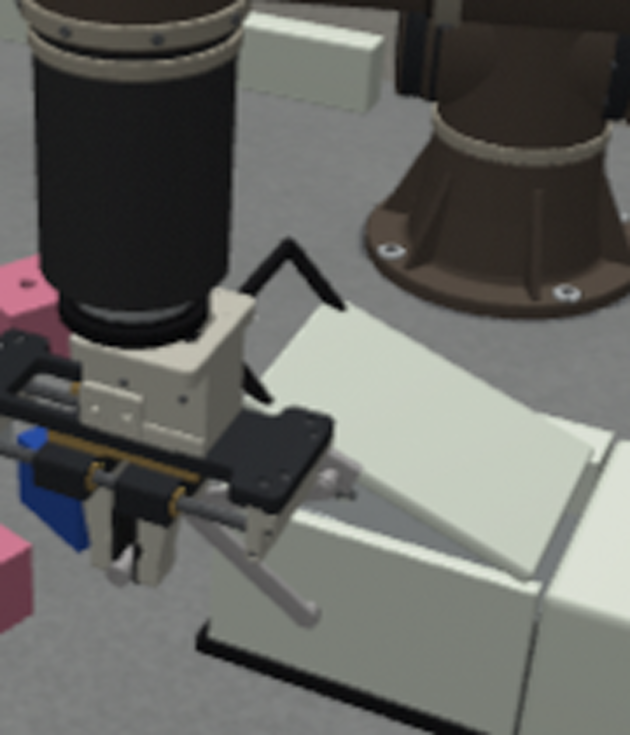

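Request:
jog_arm --commands '[{"x": 0, "y": 0.2, "z": 0.29, "roll": 0}, {"x": 0, "y": 0.19, "z": 0.3, "roll": 0}, {"x": 0, "y": 0.18, "z": 0.3, "roll": 0}, {"x": 0, "y": 0.17, "z": 0.3, "roll": 0}, {"x": 0, "y": 0.15, "z": 0.3, "roll": 0}, {"x": 0, "y": 0.1, "z": 0.22, "roll": 0}, {"x": 0, "y": 0, "z": 0, "roll": 0}]'

```text
clock: 34.45
tool_pos: [0.6369, -0.0332, 0.0555]
orientation: [180.0, 0.0, 0.8]
force: [-4.9, -2.3, -3.4]
opening: 0.0089
```

```bash
python3 -c "
from h import *
snap('scene','s38',(290,100,470,310),3.5);  st()"
```

```text
{'clock': np.float64(34.5), 'tool_pos': array([ 0.6369, -0.0331,  0.0556]), 'orientation': array([1.799881e+02, 4.930000e-02, 8.032000e-01]), 'force': array([-4.6047, -2.5245, -3.4402]), 'opening': np.float64(0.0089), 'joint_pos': array([ 1.45253e+01,  2.36174e+01, -1.39184e+01, -2.00000e-04,
       -5.25149e+01,  7.62780e+01])}
```

View pics/s38.png

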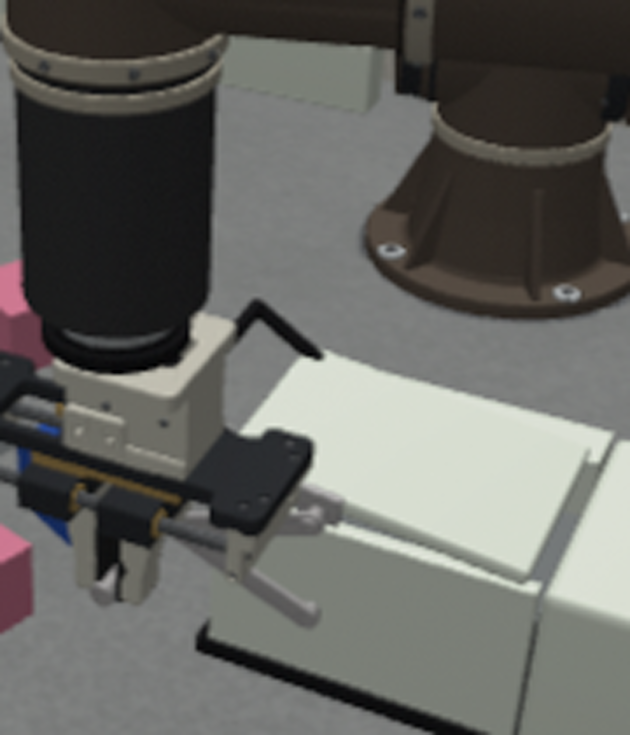

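Request:
jog_arm --commands '[{"x": 0, "y": 0.08, "z": 0.22, "roll": 0}, {"x": 0, "y": 0.08, "z": 0.22, "roll": 0}, {"x": 0, "y": 0.08, "z": 0.22, "roll": 0}, {"x": 0, "y": 0.07, "z": 0.22, "roll": 0}, {"x": 0, "y": 0.04, "z": 0.15, "roll": 0}, {"x": 0, "y": 0, "z": 0, "roll": 0}]'

```text
clock: 35.1
tool_pos: [0.6371, -0.0365, 0.0461]
orientation: [180.0, 0.0, 0.8]
force: [-6.8, -2.0, 1.2]
opening: 0.0088
```

```bash
python3 -c "
from h import *
snap('scene','s39',(290,100,470,310),3.5);  st()"
```

```text
{'clock': np.float64(35.15), 'tool_pos': array([ 0.6372, -0.0364,  0.0462]), 'orientation': array([1.799899e+02, 9.000000e-03, 8.256000e-01]), 'force': array([-6.57  , -0.905 , -0.0311]), 'opening': np.float64(0.009), 'joint_pos': array([ 1.42214e+01,  2.41956e+01, -1.44321e+01,  9.90000e-03,
       -5.13835e+01,  7.65979e+01])}
```

View pics/s39.png

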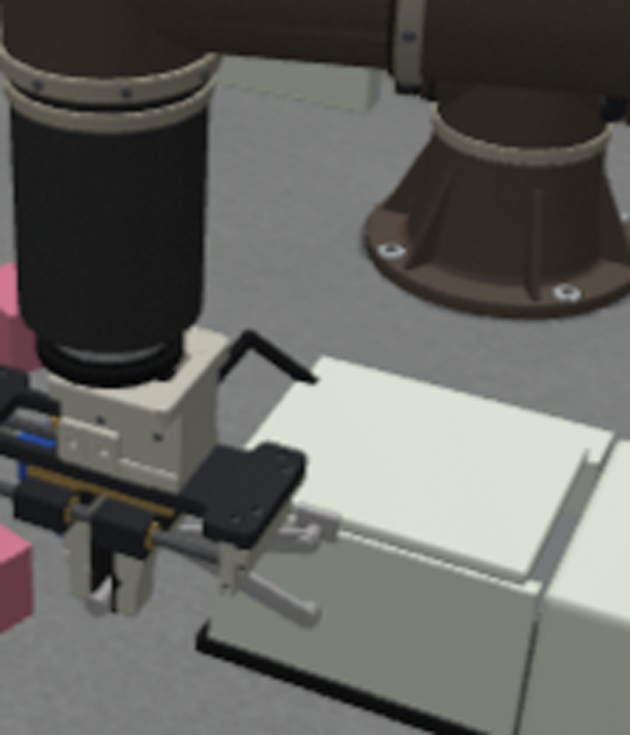

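Request:
jog_arm --commands '[{"x": 0, "y": 0.03, "z": 0.1, "roll": 0}, {"x": 0, "y": 0.03, "z": 0.1, "roll": 0}, {"x": 0, "y": 0, "z": 0, "roll": 0}]'

```text
clock: 35.45
tool_pos: [0.6372, -0.037, 0.0443]
orientation: [180.0, 0.0, 0.8]
force: [-6.6, -1.9, 3.4]
opening: 0.0089
```

Request:
jog_arm --commands '[{"x": 0, "y": 0, "z": 0, "roll": 0}, {"x": 0, "y": 0, "z": 0, "roll": 0}, {"x": 0, "y": 0, "z": 0, "roll": 0}, {"x": 0, "y": 0, "z": 0, "roll": 0}, {"x": 0, "y": 0, "z": -1, "roll": 0}, {"x": 0, "y": 0, "z": -2, "roll": 0}, {"x": 0, "y": 0, "z": -3, "roll": 0}, {"x": 0, "y": 0, "z": -4, "roll": 0}, {"x": 0, "y": 0, "z": -4, "roll": 0}, {"x": 0, "y": 0, "z": -4, "roll": 0}, {"x": 0, "y": 0, "z": 0, "roll": 0}, {"x": 0, "y": 0, "z": 0, "roll": 0}]' --gripper 3

```text
clock: 36.65
tool_pos: [0.638, -0.0368, 0.2259]
orientation: [-180.0, -0.2, 0.8]
force: [-0.4, 0.3, -0.7]
opening: 0.03
```

```bash
python3 -c "
from h import *
import cv2
snap('scene','s40');  st()
im=cv2.imread('pics/s40.png'); cv2.imwrite('pics/s40z.png',cv2.resize(im[160:310,180:480],None,fx=2.6,fy=2.6,interpolation=cv2.INTER_CUBIC))
o=cv2.imread('pics/scene0.png'); cv2.imwrite('pics/o40.png',np.hstack([cv2.resize(i[190:300,305:475],None,fx=2.3,fy=2.3,interpolation=cv2.INTER_CUBIC) for i in(o,im)]))"
```

```text
{'clock': np.float64(36.7), 'tool_pos': array([ 0.6372, -0.0369,  0.2243]), 'orientation': array([-1.799709e+02, -5.000000e-02,  8.098000e-01]), 'force': array([ 0.4751, -0.3734, -0.4053]), 'opening': np.float64(0.03), 'joint_pos': array([ 1.41648e+01,  1.60842e+01, -1.56790e+00, -1.76000e-02,
       -7.22925e+01,  7.66503e+01])}
```

View pics/s40z.png

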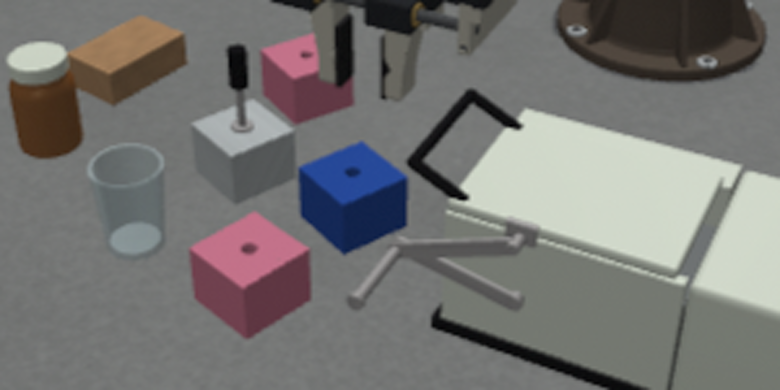

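View pics/o40.png

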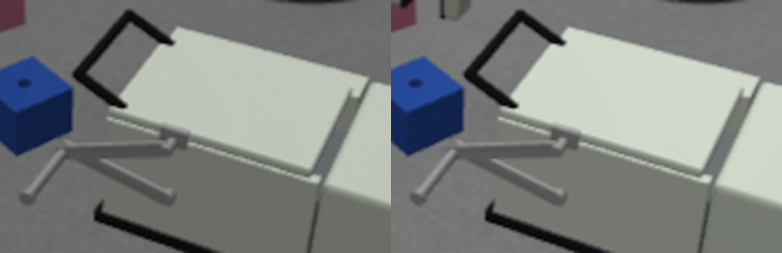

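```bash
python3 -c "
from plant import ctrl
print(ctrl.close_job()); print(ctrl.get_obs()['clock'])"
```

```text
the job is handed in; nothing more can be done
None
the job is handed in; nothing more can be done
```

The shutter is reset and I handed the job in at about 37 s of the 72 s allowed. No verdict comes back, so what follows rests on my own checks.

**What I did:**
- I raised the lid by its bar to about 1.37 rad and settled it on the locked stay.
- I pushed the pin through the hole to its lower stop, where I read about 10 N.
- I put the pin back in its stand.
- I pulled the knee pin back over dead centre and led it down its arc until the lid was shut.

**Last checks:**
- **Lid and stay:** the scene picture matches the starting one to about a pixel, with the lid shut and the stay folded. The lid came down at roughly 0.5 rad/s by my estimate, well under the slam limit.
- **Pin:** it stands upright with its collar on the stand, and the gripper is clear of everything.
- **Bystanders:** the beaker, jar and box look unmoved.
- **Shutter:** I saw the blade standing up in both cameras after withdrawing the pin, before the lid closed. With the lid shut I could not look at it again.

**What disagreed:**
- **Fingertip height:** the fingertips looked about 29 mm higher in the pictures than the reported tool position. I set grasp heights by the pictures, and all three grips held.
- **Grip opening:** it read about 1 mm less than the true diameters.
- **Hole position:** my first photometer fit put the hole about 3 mm off in y, so I used the hole as seen in the picture.
- **Snap force:** I saw no clear force drop as the catch snapped, only the stop.

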